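# Stow the check weights on the carry rack and pin the keeper bar

## Robot

A 6-joint arm with a two-finger parallel gripper is mounted at the origin on a cart in front of the work surface, level with it; the furniture and walls round the work are solid. World frame = base frame: x ahead of the robot, y to its left, z up, the work surface at z = 0. Lengths are in m, angles in rad, forces in N, time in s.
With the tool pointing down it reaches from about 0.425 to 0.925 m from the base axis. Payload 12.5 kg.
Tool frame: the origin (TCP) lies at the very end of the fingers, on their centre line; the grasp point (between the pads) lies 19 mm behind it; z points along the fingers, y is the line along which they close (so a half turn about z gives the same grasp; the last joint's range is limited). The gripper opens to 85 mm and grips with 20 to 120 N. Pads are 22 mm wide; open, the fingers measure 114 mm over their backs; the gripper's body (76 mm by 85 mm) begins 54 mm behind the grasp point. The pads swing forward as they close: fully open they stand 13 mm farther back than shut.
Start: joints at [-1.433, 0.491, 1.559, -0, 1.092, -0.106], TCP at [0.151, -0.607, 0.195] pointing down, gripper open.
Joint ranges: [-3.1, 3.1], [-0.84, 2.19], [0.05, 2.79], [-1.13, 4.28], [0.06, 2.93], [-2.69, 2.69]. Speed limits (rad/s): [2.22, 2.22, 2.79, 3.14, 3.14, 3.14].

## Interface

Orientations are given as [roll, pitch, yaw] about the fixed x, y, z axes, in that order (R = Rz(yaw) Ry(pitch) Rx(roll)).
In Python, from workcell import manip, snapshot, calibration gives the robot as it stands.
- The arm moves only by the tool send_rows, never from a script. Its argument "moves" is a list of rows, each a list of 7 numbers: the shift along the tool's x, y, z scaled (see below), then the turn, a rotation vector about the tool's x, y, z scaled (see below), then the gripper command: -1 is fully open, 1 is shut, values between are in proportion. In form: [[x, y, z, rx, ry, rz, fingers], ...]. A call has 1 to 8 rows; each row is the pose to reach, as a shift and turn from the pose commanded when the call began, along the tool's axes at that moment, turning the shorter way round; what a row does not reach only later rows make up. The controller multiplies each number of a shift by 200 mm and each number of a turn by 180 degrees. A row lasts 1/10 s, in which the tool goes at most 50 mm and 8.59 degrees, less where a joint would pass 70% of its speed; a pose out of reach is approached as far as the arm can. A call with a number of a shift or a turn outside -1 to 1 is refused whole. A call with a gripper value outside its range is refused whole. The fingers move at their own pace and stop on an object; the grip force is fixed at half the most. Time passes only in rows, so rows that repeat a pose let the fingers close. It gives the time, the measured TCP pose, the force, the opening and the grip force at its end, in the units of the state.
- manip.get_obs(): the state, without advancing time (a new reading comes with each control period).
- snapshot(name): name is "side" or "top" or "wrist"; returns the picture (384x512x3 uint8, red, green, blue); there is no depth.
- calibration(name): a dict with "K" (3x3 intrinsics, pixels), "origin" and "attitude" of the camera in the world. Camera axes: x right, y up, looking along -z (the intrinsics and any distortion apply to the point x, -y, -z); pixel columns grow to the right and rows downward; lengths in m; the calibration is good to about 2 mm. A picture is of the moment at which its call begins: read the wrist's pose just before it. calibration takes no time and is no camera call; for the wrist camera it gives the pose at the moment of the call.
- manip.sign_off(): hands the job in; it is judged then, once.
The state is a dict: "time_s": time; "q": joint angles; "joint_velocities": joint speeds; "joint_torque": joint torques, N m; "eef_pos": TCP position; "tcp_rot": TCP orientation; "ft_force": force on the tool from outside, world axes, zero at the start; "moment": the same for the moment, N m; "opening": finger opening in m; "grip_force": force on a finger pad.
Only numpy, scipy, OpenCV 4.12 (cv2) and the standard library are available. Lean on these libraries where they do the work, as an engineer would, in place of code of your own. Each camera call takes 0.05 s, during which the arm holds its last target. There are 200 camera calls.

## Task

Stow the scale's check weights for carrying: hang every check weight that is there on the blue carry rack, each by its bail on a hook of its own, and tug each one gently down until its hook has slid to its lower stop, which shows that it is held. Then swing the yellow keeper bar over and down in front of the hooks, push the linch pin fully home through the bar's lug, and last flip the pin's sprung ring right over so that it lies shut round the pin's far end. Leave the other things on the table alone.

Things in the scene. Friction and masses are not known exactly. Their poses are not given: they have to be found in the camera images.
- rack: Fixed carry rack: grey base 135 x 360 x 10 mm, blue panel at the back (top 120 mm up), three hooks before it, yellow keeper bar, at the -y end a steel clevis (200 mm tall) with the linch pin. Origin on the table under the bar's hinge axis and the middle hook. x points back from hook tips to panel, y runs along the hooks, z up. Turned up to 0.12 rad.
- seat1 (a point): Top of hook 1's trough when the hook is at its lower stop (rack x -56, y 90, z 116 mm), fixed to the rack. Hook of 6 mm wire pointing to rack -x: arm 10 mm above a trough 14 mm long, then rising to a tip 20 mm out from here whose top is 12 mm above the trough's top. Until tugged the whole hook stands 12 mm higher: trough top 128, underside 122, tip top 140 mm.
- seat2 (a point): Top of hook 2's trough when the hook is at its lower stop (rack x -56, y 0, z 116 mm), fixed to the rack. Hook of 6 mm wire pointing to rack -x: arm 10 mm above a trough 14 mm long, then rising to a tip 20 mm out from here whose top is 12 mm above the trough's top. Until tugged the whole hook stands 12 mm higher: trough top 128, underside 122, tip top 140 mm.
- seat3 (a point): Top of hook 3's trough when the hook is at its lower stop (rack x -56, y -90, z 116 mm), fixed to the rack. Hook of 6 mm wire pointing to rack -x: arm 10 mm above a trough 14 mm long, then rising to a tip 20 mm out from here whose top is 12 mm above the trough's top. Until tugged the whole hook stands 12 mm higher: trough top 128, underside 122, tip top 140 mm.
- hook1 (a joint): Slide of hook 1, m: 0 is up (as found), 0.012 is its lower stop. Dry friction of 5 N holds it wherever it is left: a hanging weight alone does not move it, a downward tug of some 3 to 5 N more does.
- hook2 (a joint): Slide of hook 2, m: 0 is up (as found), 0.012 is its lower stop. Dry friction of 5 N holds it wherever it is left: a hanging weight alone does not move it, a downward tug of some 3 to 5 N more does.
- hook3 (a joint): Slide of hook 3, m: 0 is up (as found), 0.012 is its lower stop. Dry friction of 5 N holds it wherever it is left: a hanging weight alone does not move it, a downward tug of some 3 to 5 N more does.
- bar (a joint): Hinge of the keeper bar (150 g), rad, about the rack's y axis at rack x 0, z 150 mm. 0: shut, bar level with the hinge and 88 mm before it (rack -x), just outside the hook tips, its lug in the clevis. Grows up and back; 2.1: leaning back on its stop, as found. It drops, damped, to whichever side of upright (1.57) it is on. It cannot shut while the pin is in.
- bar_grip (a point): Middle of the black rubber sleeve on the keeper bar, 14 mm in diameter, 44 mm long along the rack's y, to grip or push; at rack y +45 mm, between hooks 1 and 2, 88 mm from the hinge axis.
- pin (a joint): Slide of the linch pin along the rack's +y, m: about 0 drawn out (as found, tip still in the near cheek's bush), 0.040 fully home, its end standing 16 mm out of the far (+y) cheek. Dry friction 2.5 N. The pin's axis is 186 mm above the table at rack x -88 mm. It can enter only when the bar is shut.
- pin_push (a point): Middle of the upper outer (-y) face of the pin's red thumb plate, 22 mm above the pin's axis: push here along the rack's +y. Plate 24 mm wide (x), 12 mm thick (y), from 13 mm below to 35 mm above the axis; free from above; the open ring lies out below. The ring's hinge axis (along rack x) lies 10 mm below and 6 mm to +y of this point and moves with the pin.
- ring (a joint): Hinge of the sprung ring on the pin's head, rad, axis along the rack's x. 0: open, as found, lying out to -y, 10 degrees below level. Grows up the -y side (1.75 is upright) and over to +y; 3.98: shut, end bar 38 degrees below level round the pin's far end. A weak spring urges it shut, but the ring's weight (40 g) drops it open until past upright; then it snaps shut by itself.
- ring_end (a point): Middle of the ring's end bar, 72 mm from the ring's hinge: brass sleeve 9 mm in diameter, 30 mm long along the rack's x, to push or to grip with fingers on its two y sides. The ring is a loop of 5 mm wire, 44 mm wide between wire centres.
- weight_a: Loose check weight, 0.2 to 0.3 kg: brass round body 36 mm across, 46 mm tall, origin at the centre of its foot, z up. On top a flat loop (bail) of 5 mm wire in the weight's y-z plane: opening 23 mm wide (y), from z 46 to 76 mm; top at 81 mm. A hook passes through it along the weight's x; fingers grip the body's y sides. May be absent; starts upright, yaw within 0.6 rad.
- weight_b: Loose check weight, 0.2 to 0.3 kg: bright steel round body 36 mm across, 46 mm tall, origin at the centre of its foot, z up. On top a flat loop (bail) of 5 mm wire in the weight's y-z plane: opening 23 mm wide (y), from z 46 to 76 mm; top at 81 mm. A hook passes through it along the weight's x; fingers grip the body's y sides. May be absent; starts upright, yaw within 0.6 rad.
- weight_c: Loose check weight, 0.2 to 0.3 kg: dark steel round body 36 mm across, 46 mm tall, origin at the centre of its foot, z up. On top a flat loop (bail) of 5 mm wire in the weight's y-z plane: opening 23 mm wide (y), from z 46 to 76 mm; top at 81 mm. A hook passes through it along the weight's x; fingers grip the body's y sides. May be absent; starts upright, yaw within 0.6 rad.
- weight_a_eye (a point): Underside of the middle of weight_a's bail, 76 mm above its foot: the point that rests on the hook.
- weight_b_eye (a point): Underside of the middle of weight_b's bail, 76 mm above its foot: the point that rests on the hook.
- weight_c_eye (a point): Underside of the middle of weight_c's bail, 76 mm above its foot: the point that rests on the hook.
- roll_green: Bystander: sticker roll with a green top, 63 mm across, 29 mm tall, near the front edge; leave alone.
- cards: Bystander: banded stack of grey cards, 65 x 90 x 21 mm, on the right behind the weights; leave alone.
- tape: Bystander: roll of brown tape, 92 mm across, 48 mm tall, at the left; leave alone.
- fruit_1: Bystander: a loquat, 39 x 64 x 40 mm, near the front edge; soft, leave alone.
- fruit_2: Bystander: a loquat, 38 x 69 x 41 mm, at the left front; soft, leave alone.

How it is judged:
On the way, in this order (a step that is already met when the one before it is completed fails the run):
1. every check weight that is there hangs on a hook and has been tugged down to the hook's lower stop ((horizontal distance between weight_a_eye and seat1 below 0.01 m or horizontal distance between weight_a_eye and seat2 below 0.01 m or horizontal distance between weight_a_eye and seat3 below 0.01 m) and z of weight_a_eye in the frame of rack between 0.11 and 0.1215 m and angle between each of weight_a, weight_b, weight_c's own z axis and vertical below 0.12 rad and (horizontal distance between weight_b_eye and seat1 below 0.01 m or horizontal distance between weight_b_eye and seat2 below 0.01 m or horizontal distance between weight_b_eye and seat3 below 0.01 m) and z of weight_b_eye in the frame of rack between 0.11 and 0.1215 m and (horizontal distance between weight_c_eye and seat1 below 0.01 m or horizontal distance between weight_c_eye and seat2 below 0.01 m or horizontal distance between weight_c_eye and seat3 below 0.01 m) and z of weight_c_eye in the frame of rack between 0.11 and 0.1215 m), for 0.2 s.
2. the keeper bar is swung down shut (value of joint bar below 0.08 rad), for 0.2 s.
3. the linch pin is pushed fully home (value of joint pin above 0.036 m), for 0.2 s.
4. the ring is flipped over the pin's far end (value of joint ring above 3.75 rad), for 0.2 s.
At the end, for the whole second after the job is handed in: Every check weight present hangs at rest (below 0.03 m/s), tilted less than 0.12 rad, its bail within 10 mm (level distance) of a hook's seat and within 5.5 mm of the lower-stop height; the keeper bar is within 0.08 rad of shut, the pin at least 36 mm in and the ring past 3.75 rad (all of step 1 and value of joint bar below 0.08 rad and value of joint pin above 0.036 m and value of joint ring above 3.75 rad and linear speed of each of weight_a, weight_b, weight_c below 0.03 m/s); the robot touches nothing.
It fails at once if a bystander is shifted by more than 40 mm (distance of any of roll_green, cards, tape, fruit_1, fruit_2 from where it was at the start of the episode above 0.04 m).
It fails at once if a weight is hauled down with more than 40 N instead of gently (contact force between any of weight_a, weight_b, weight_c and rack above 40 N).
Of weight_a, weight_b, weight_c only 2 to 3 are there at a start; the rules pass over those that are not, and their reading is None.
At some moment in a run one of weight_a, weight_b, weight_c may be knocked a few centimetres aside while the robot is not near it.
It also fails if it takes over 210 s, if anything falls off the work surface, if the arm or the gripper's body presses on something with over 40 N, if the wrist force passes 120 N, or if a joint passes its speed limit or range.

## Working session

There is one attempt and no reset: what is moved stays moved. The work goes in short steps, Python scripts to look and compute and a tool call to move; the robot and the scene stay as the last step left them, time stands still between calls to the robot, and variables do not carry over. Pictures are saved under pics/ and viewed, at most 14 in all, crops included, and the job is handed in when it is done.

Besides the shell and the picture viewer there is one more tool, called after "Emit:" as a command line: name --pt "numbers of a row" for each row, then --argument value for the rest. send_rows: Moves the arm, as the interface text tells. Its arguments: {"type":"object","properties":{"moves":{"type":"array"}},"required":["moves"]}

```bash
mkdir -p pics; ls; python3 - <<'E'
from workcell import manip, snapshot, calibration
import cv2,numpy as np
np.set_printoptions(precision=4,suppress=True)
for n in ("top","side"):
    im=snapshot(n); cv2.imwrite(f"pics/{n}0.png",im[:,:,::-1])
    c=calibration(n); print(n,c)
print(calibration("wrist")); print(manip.get_obs())
E
```

```text
pics
top {'K': array([[408.6895,   0.    , 260.4123],
       [  0.    , 408.6895, 193.5138],
       [  0.    ,   0.    ,   1.    ]]), 'origin': array([0.3646, 0.0549, 1.4677]), 'attitude': array([ 0.1255, -0.0062, -1.5783])}
side {'K': array([[403.734 ,   0.    , 253.1896],
       [  0.    , 403.734 , 185.4626],
       [  0.    ,   0.    ,   1.    ]]), 'origin': array([ 0.6173, -0.8369,  0.8787]), 'attitude': array([ 0.8759, -0.0025,  0.0879])}
{'K': array([[325.0731,   0.    , 250.4181],
       [  0.    , 325.0731, 187.4054],
       [  0.    ,   0.    ,   1.    ]]), 'origin': array([ 0.23  , -0.5867,  0.3735]), 'attitude': array([-0.3236,  0.0017, -1.3266])}
{'time_s': 0.1, 'q': array([-1.4326,  0.4915,  1.5594,  0.    ,  1.0917, -0.1056]), 'joint_velocities': array([ 0.0003, -0.0018, -0.0012,  0.0008,  0.0008,  0.001 ]), 'joint_torque': array([  0.0039, -61.9447, -26.2027,  -0.0001,   0.0029,  -0.    ]), 'eef_pos': array([ 0.1509, -0.6063,  0.1946]), 'tcp_rot': array([-3.1406, -0.0001,  0.2438]), 'ft_force': array([ 0.3416, -0.6159, -0.6059]), 'moment': array([-0.0005,  0.0111, -0.0021]), 'grip_force': 0.0, 'opening': 0.08545462424999169}
```

View pics/top0.png

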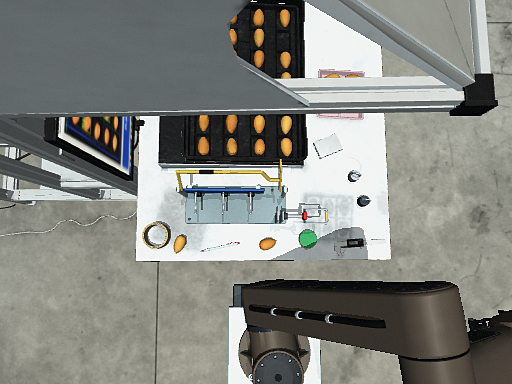

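View pics/side0.png

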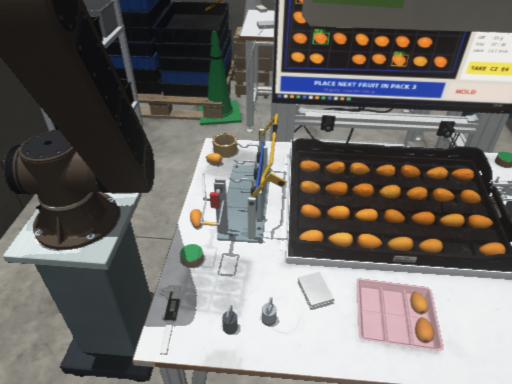

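The top view shows the rack base at columns 186–285, rows 186–223. The bar is leaning back at row ~172 and the pin's red plate is at (305,215). I see two weights: bright steel at (354,176) and dark steel at (363,201). No brass one is visible. Next I'll get rough positions.

```bash
cat > h.py <<'E'
from workcell import manip, snapshot, calibration
import cv2,numpy as np
from scipy.spatial.transform import Rotation as R
np.set_printoptions(precision=4,suppress=True)
def cam(n):
    c=calibration(n); return c["K"],np.array(c["origin"]),R.from_euler("xyz",c["attitude"]).as_matrix()
def ray(c,u,v):
    K,o,A=c; d=A@np.array([(u-K[0,2])/K[0,0],-(v-K[1,2])/K[1,1],-1]); return o,d/np.linalg.norm(d)
def onz(c,u,v,z):
    o,d=ray(c,u,v); return o+d*(z-o[2])/d[2]
def proj(c,p):
    K,o,A=c; q=A.T@(np.asarray(p)-o); return np.array([K[0,2]+K[0,0]*q[0]/-q[2],K[1,2]-K[1,1]*q[1]/-q[2]])
def tri(rs):
    M=np.zeros((3,3));b=np.zeros(3)
    for o,d in rs:
        P=np.eye(3)-np.outer(d,d);M+=P;b+=P@o
    return np.linalg.solve(M,b)
def shot(n,name,box=None,s=1):
    c=cam(n); im=snapshot(n)[:,:,::-1].copy(); cv2.imwrite(f"pics/{name}_raw.png",im)
    if box: 
        x0,y0,x1,y1=box; im=im[y0:y1,x0:x1]
    cv2.imwrite(f"pics/{name}.png",cv2.resize(im,None,fx=s,fy=s,interpolation=cv2.INTER_CUBIC)); return c
def toolmove(target,rpy):
    "shift (units) and rotvec (units) from current measured pose to target"
    o=manip.get_obs(); T=R.from_euler("xyz",o["tcp_rot"]); 
    sh=T.inv().apply(np.asarray(target)-o["eef_pos"]); rv=(T.inv()*R.from_euler("xyz",rpy)).as_rotvec()
    print("pos",o["eef_pos"],"rpy",o["tcp_rot"],"F",o["ft_force"],"t",o["time_s"])
    print("shift/0.2",sh/0.2,"rv/pi",rv/np.pi); return sh/0.2,rv/np.pi
E
python3 - <<'E'
from h import *
t=cam("top"); s=cam("side")
for nm,u,v,z in [("base bl",186,186,.01),("base fl",186,223,.01),("base fr",285,223,.01),("b foot",354,180,0),("c",363,204,0)]:
    print(nm,onz(t,u,v,z))
for nm,u,v in [("dark",231,330),("bright",269,324)]: print(nm,onz(s,u,v,0))
im=cv2.imread("pics/top0.png"); cv2.imwrite("pics/c1.png",cv2.resize(im[155:255,165:385],None,fx=3.6,fy=3.6,interpolation=cv2.INTER_CUBIC))
E
```

```text
base bl [0.5775 0.3121 0.01  ]
base fl [0.4445 0.3101 0.01  ]
base fr [ 0.4419 -0.0423  0.01  ]
b foot [ 0.597  -0.2966  0.    ]
c [ 0.509 -0.326  0.   ]
dark [ 0.5214 -0.3262  0.    ]
bright [ 0.6105 -0.3023  0.    ]
```

View pics/c1.png

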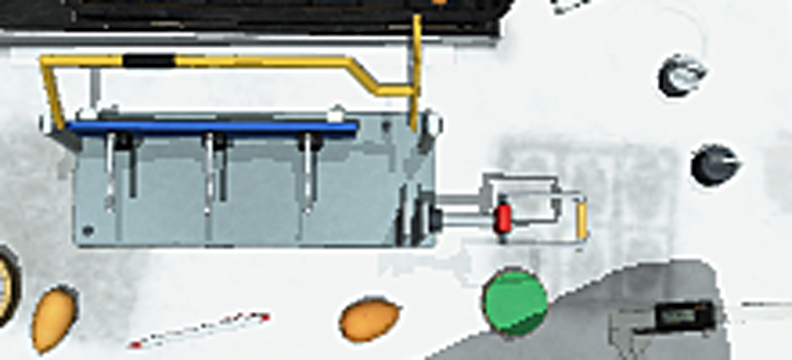

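```bash
python3 -c "
from h import *
toolmove([.35,-.5,.30],[np.pi,0,1.39])
from math import *
"
```

```text
pos [ 0.1509 -0.6063  0.1946] rpy [-3.1406 -0.0001  0.2438] F [ 0.3416 -0.6159 -0.6059] t 0.1
shift/0.2 [ 1.0945 -0.2757 -0.5266] rv/pi [-0.0003 -0.0002 -0.3648]
```

Emit:
send_rows --pt "0.98 -0.25 -0.5 0 0 -0.365 -1" --pt "0.98 -0.25 -0.5 0 0 -0.365 -1" --pt "0.98 -0.25 -0.5 0 0 -0.365 -1" --pt "0.98 -0.25 -0.5 0 0 -0.365 -1" --pt "0.98 -0.25 -0.5 0 0 -0.365 -1" --pt "0.98 -0.25 -0.5 0 0 -0.365 -1" --pt "0.98 -0.25 -0.5 0 0 -0.365 -1" --pt "0.98 -0.25 -0.5 0 0 -0.365 -1"

```text
time_s: 0.9
eef_pos: [0.3293, -0.5103, 0.2949]
tcp_rot: [-3.141, -0.0, 1.397]
ft_force: [-0.2, -0.2, 0.3]
opening: 0.0855
grip_force: 0.0
```

```bash
python3 -c "
from h import *
toolmove([.5,-.31,.30],[np.pi,0,2.5])
"
```

```text
pos [ 0.3293 -0.5103  0.2949] rpy [-3.1413 -0.0003  1.397 ] F [-0.2329 -0.1902  0.3111] t 0.9
shift/0.2 [ 1.1342  0.6674 -0.0255] rv/pi [-0.     -0.0001 -0.3511]
```

Emit:
send_rows --pt "1 0.6 0 0 0 -0.35 -1" --pt "1 0.6 0 0 0 -0.35 -1" --pt "1 0.6 0 0 0 -0.35 -1" --pt "1 0.6 0 0 0 -0.35 -1" --pt "1 0.6 0 0 0 -0.35 -1" --pt "1 0.6 0 0 0 -0.35 -1" --pt "1 0.6 0 0 0 -0.35 -1" --pt "1 0.6 0 0 0 -0.35 -1"

```text
time_s: 1.7
eef_pos: [0.4831, -0.3349, 0.2948]
tcp_rot: [-3.142, -0.001, 2.496]
ft_force: [0.3, 0.8, 0.2]
opening: 0.0856
grip_force: 0.0
```

```bash
python3 -c "
from h import *
toolmove([.5,-.31,.30],[np.pi,0,3.1])
"
```

```text
pos [ 0.4831 -0.3349  0.2948] rpy [-3.1415 -0.0007  2.4965] F [0.2647 0.8099 0.213 ] t 1.7
shift/0.2 [ 0.0076  0.1503 -0.0262] rv/pi [ 0.0001 -0.0002 -0.1921]
```

Emit:
send_rows --pt "0.0 0.15 0 0 0 -0.19 -1" --pt "0.0 0.15 0 0 0 -0.19 -1" --pt "0.0 0.15 0 0 0 -0.19 -1" --pt "0.0 0.15 0 0 0 -0.19 -1" --pt "0.0 0.15 0 0 0 -0.19 -1" --pt "0.0 0.15 0 0 0 -0.19 -1"

```text
time_s: 2.3
eef_pos: [0.501, -0.3116, 0.2949]
tcp_rot: [3.141, -0.0, 3.082]
ft_force: [0.1, 0.3, -0.2]
opening: 0.0856
grip_force: 0.0
```

```bash
python3 -c "
from h import *
c=shot('wrist','w1',s=1.5)
print(c[1],proj(c,[.51,-.326,0]),proj(c,[.6,-.3,0]),manip.get_obs()['q'])
"
```

```text
[ 0.4191 -0.3068  0.4738] [240.7406 144.2892] [261.3223 200.4166] [-0.6682  0.3576  1.5063 -0.0001  1.2779 -2.1801]
```

View pics/w1.png

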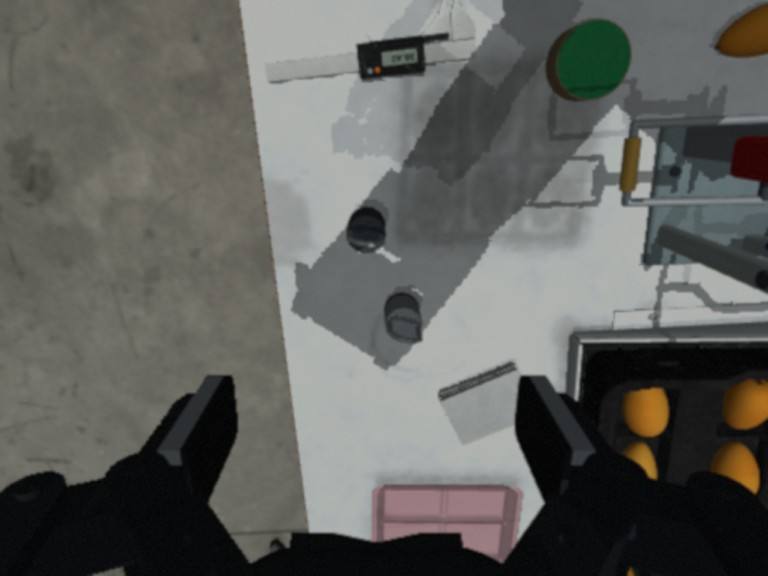

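The dark weight is at about (366,228)/1.5 and the bright steel one at (404,318)/1.5. I'll zoom in for the bail yaw.

```bash
python3 -c "
from h import *
im=cv2.imread('pics/w1_raw.png'); a=im[125:185,215:295]; a=cv2.convertScaleAbs(a,alpha=2.2,beta=10)
b=im[180:240,230:310]; b=cv2.convertScaleAbs(b,alpha=1.6,beta=0)
s=cv2.imread('pics/side0.png')[290:340,210:290]; s=cv2.resize(s,(80,60)) if 0 else cv2.copyMakeBorder(s,5,5,0,0,0)
f=lambda x:cv2.resize(x,None,fx=5,fy=5,interpolation=cv2.INTER_CUBIC)
cv2.imwrite('pics/w1z.png',np.vstack([np.hstack([f(a),f(b)]),np.hstack([f(s),f(s)*0])]))
"
```

```text
(no output)
```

View pics/w1z.png

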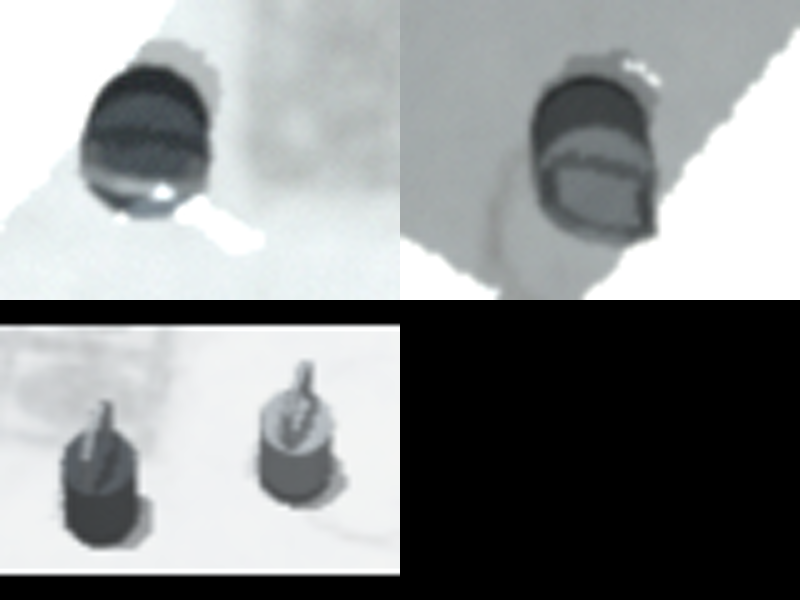

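```bash
python3 -c "
from h import *
c=cam('wrist')
A=lambda x,y:(215+x/5,125+y/5)
B=lambda x,y:(230+(x-400)/5,180+y/5)
def yaw(p,q): d=q-p; return np.arctan2(-d[0],d[1]),np.linalg.norm(d)
a1,a2=onz(c,*A(90,139),.0785),onz(c,*A(207,130),.0785); print('c bail',a1,a2,(a1+a2)/2,yaw(a1,a2))
for z,P in ((.0785,[(550,212),(650,235)]),(.046,[(548,165),(640,170)])):
  p,q=[onz(c,*B(*x),z) for x in P]; print('b',z,p,q,(p+q)/2,yaw(p,q))
print('c foot edge far', onz(c,*A(145,64),0),'sides',onz(c,*A(82,145),.046),onz(c,*A(210,145),.046))
print('b foot edge', onz(c,*B(588,75),0),'sides', onz(c,*B(531,130),.02),onz(c,*B(650,130),.02))
"
```

```text
c bail [ 0.505  -0.3332  0.0785] [ 0.5045 -0.3041  0.0785] [ 0.5047 -0.3186  0.0785] (np.float64(0.019474467692029405), np.float64(0.029056151763628277))
b 0.0785 [ 0.6012 -0.3044  0.0785] [ 0.6095 -0.278   0.0785] [ 0.6054 -0.2912  0.0785] (np.float64(-0.3047544087904722), np.float64(0.027647969555848185))
b 0.046 [ 0.6015 -0.3041  0.046 ] [ 0.6046 -0.2779  0.046 ] [ 0.603 -0.291  0.046] (np.float64(-0.11753871577497652), np.float64(0.02632582882642655))
c foot edge far [ 0.5008 -0.3206  0.    ] sides [ 0.5136 -0.3376  0.046 ] [ 0.5156 -0.3033  0.046 ]
b foot edge [ 0.5917 -0.2899  0.    ] sides [ 0.6009 -0.3084  0.02  ] [ 0.603  -0.2727  0.02  ]
```

Emit:
send_rows --pt "-0.65 0 0.2 0 0 0 -1" --pt "-0.65 0 0.2 0 0 0 -1" --pt "-0.65 0 0.2 0 0 0 -1" --pt "-0.65 0 0.2 0 0 0 -1" --pt "-0.65 0 0.2 0 0 0 -1"

```text
time_s: 2.85
eef_pos: [0.631, -0.3185, 0.254]
tcp_rot: [3.141, -0.001, 3.085]
ft_force: [1.1, -0.2, -0.0]
opening: 0.0854
grip_force: 0.0
```

```bash
python3 -c "
from h import *
c=shot('wrist','w2')
im=cv2.imread('pics/w2_raw.png')
p=proj(c,[.519,-.32,.05]);q=proj(c,[.61,-.292,.05]); print(c[1],p,q)
f=lambda x:cv2.resize(cv2.convertScaleAbs(x,alpha=1.8,beta=10),None,fx=5,fy=5,interpolation=cv2.INTER_CUBIC)
o=[]
for p in (p,q):
  u,v=map(int,p-40); u=max(u,0); v=max(v,0); print(u,v); o.append(f(im[v:v+80,u:u+80]))
cv2.imwrite('pics/w2z.png',np.hstack(o))
"
```

```text
[ 0.5492 -0.314   0.433 ] [242.921   49.9878] [271.5779 132.2017]
202 9
231 92
```

View pics/w2z.png

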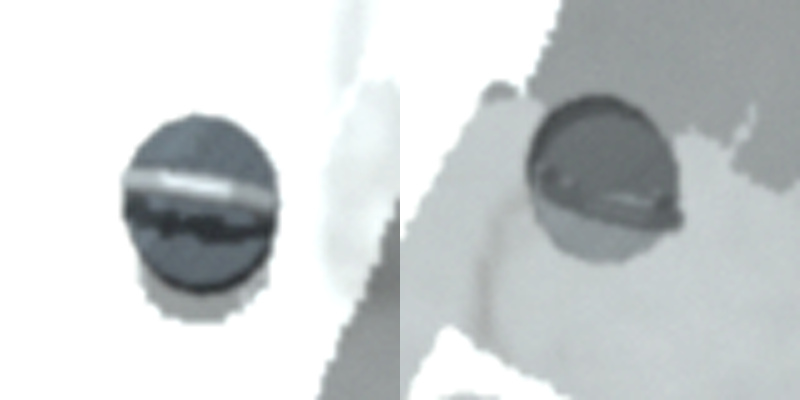

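Bails are now clear: the dark one runs (128,184)→(272,200) and the bright one (540,197)→(680,220) in the 5× tiles.

```bash
python3 -c "
from h import *
c=cam('wrist')
A=lambda x,y:(202+x/5,9+y/5)
B=lambda x,y:(231+(x-400)/5,92+y/5)
def yaw(p,q): d=q-p; return np.arctan2(-d[0],d[1]),np.linalg.norm(d)
for n,P in (('c',[A(126,184),A(275,201)]),('b',[B(538,197),B(682,220)])):
  p,q=[onz(c,*x,.0785) for x in P]; print(n,(p+q)/2,yaw(p,q))
print('c top', onz(c,*A(200,115),.046),onz(c,*A(125,200),.046),onz(c,*A(277,200),.046))
print('b top', onz(c,*B(605,262),.046),onz(c,*B(530,180),.046),onz(c,*B(680,180),.046))
"
```

```text
c [ 0.5185 -0.3206  0.0785] (np.float64(-0.1607459613199576), np.float64(0.030171994611836058))
b [ 0.6071 -0.2924  0.0785] (np.float64(-0.21378030119216004), np.float64(0.03198026302362722))
c top [ 0.5003 -0.3203  0.046 ] [ 0.5164 -0.3379  0.046 ] [ 0.5183 -0.3044  0.046 ]
b top [ 0.6252 -0.2921  0.046 ] [ 0.6046 -0.3092  0.046 ] [ 0.6066 -0.2736  0.046 ]
```

Emit:
send_rows --pt "0.4 0.1 -0.43 0 0 0 -1" --pt "0.4 0.5 -0.43 0 0 0 -1" --pt "0.4 1 -0.43 0 0 0 -1" --pt "0.4 1 -0.43 0 0 0 -1" --pt "0.4 1 -0.43 0 0 0 -1" --pt "0.4 1 -0.43 0 0 0 -1"

```text
time_s: 3.5
eef_pos: [0.5605, -0.1108, 0.3443]
tcp_rot: [-3.141, 0.004, 3.088]
ft_force: [0.3, 0.5, 0.4]
opening: 0.0857
grip_force: 0.0
```

Emit:
send_rows --pt "0.4 0.95 0 0 0 0 -1" --pt "0.4 0.95 0 0 0 0 -1" --pt "0.4 0.95 0 0 0 0 -1" --pt "0.4 0.95 0 0 0 0 -1" --pt "0.4 0.95 0 0 0 0 -1" --pt "0.4 0.95 0 0 0 0 -1"

```text
time_s: 4.1
eef_pos: [0.4917, 0.0798, 0.342]
tcp_rot: [-3.141, 0.002, 3.088]
ft_force: [-0.6, 0.2, -0.6]
opening: 0.0857
grip_force: 0.0
```

```bash
python3 -c "
from h import *
print(manip.get_obs()['eef_pos'],manip.get_obs()['tcp_rot'],manip.get_obs()['q'])
c=shot('wrist','w3',s=1.5); print(c[1])
"
```

```text
[0.4917 0.0798 0.342 ] [-3.1414  0.0019  3.0879] [ 0.0285  0.1793  1.6343 -0.0003  1.3261 -1.4885]
[0.4093 0.0842 0.5208]
```

View pics/w3.png

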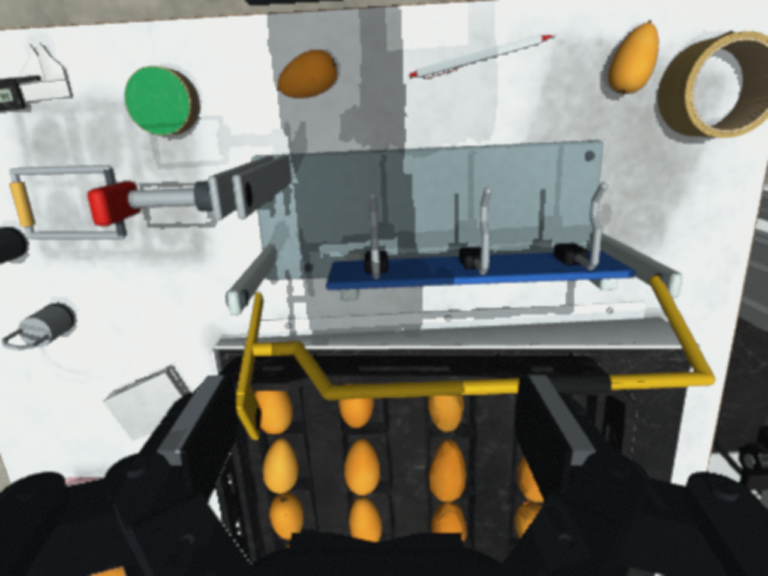

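The wrist view shows the whole rack: hook tips at (373,197), (487,192) and (603,187), red plate at ~(112,202), ring end at (20,205). I'll zoom in on the hooks and pin.

```bash
python3 -c "
from h import *
im=cv2.imread('pics/w3_raw.png')
f=lambda x,s:cv2.resize(x,None,fx=s,fy=s,interpolation=cv2.INTER_CUBIC)
a=f(im[85:200,225:425],4); b=f(im[95:170,0:200],4)[:, :800]
cv2.imwrite('pics/w3z.png',np.vstack([a,b])[:600])
print(a.shape,b.shape)
"
```

```text
(460, 800, 3) (300, 800, 3)
```

View pics/w3z.png

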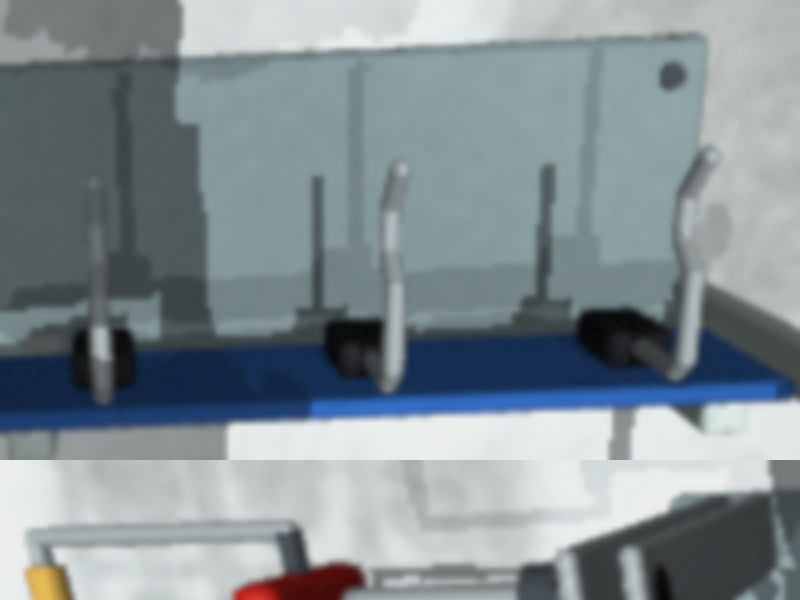

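```bash
cat > rack.py <<'E'
from h import *
E
python3 -c "
from h import *
c=cam('wrist')
H=lambda x,y:(225+x/4,85+y/4)
T=[onz(c,*H(*p),.1375) for p in ((711,154),(399,167),(93,182))]
print(T, np.linalg.norm(T[0]-T[1]),np.linalg.norm(T[1]-T[2]))
d=T[0]-T[2]; yaw=np.arctan2(-d[0],d[1]); print('yaw',yaw)
m=sum(T)/3; ex=np.array([np.cos(yaw),np.sin(yaw),0]); O=m+0.076*ex; O[2]=0; print('O',O)
ey=np.array([-ex[1],ex[0],0])
rp=lambda x,y,z:O+x*ex+y*ey+np.array([0,0,z])
print('check corner', onz(c,*H(706,35),.01), 'panel top edge', onz(c,*H(790,388),.12),onz(c,*H(0,428),.12))
def torack(p): p=p-O; return np.array([p@ex,p@ey,p[2]])
print(torack(onz(c,*H(706,35),.01)),torack(onz(c,*H(790,388),.12)),torack(onz(c,*H(0,428),.12)))
for n,p in dict(tr2=(-.056,0,.125),pin=(-.088,-.19,.186),grip=(.0885*np.cos(0)*.5,.045,.15+.088*np.sin(2.1)),clev=(-.088,-.17,.2)).items(): print(n,proj(c,rp(*p))*1.5)
print('front edge dir', [onz(c,*H(*p),.01) for p in ((10,65),(690,37))])
# pin line & red plate from images 1.5x at z=.186
for n,(u,v,z) in dict(pinrod=(165,197,.186),redtop=(95,205,.221),ringend=(20,205,.186)).items(): print(n,torack(onz(c,u/1.5,v/1.5,z)))
"
```

```text
[array([0.4701, 0.2582, 0.1375]), array([0.4689, 0.1675, 0.1375]), array([0.4684, 0.0778, 0.1375])] 0.0907811415466309 0.08961252979798463
yaw -0.009406690242846426
O [0.5451 0.1671 0.    ]
check corner [0.4452 0.3103 0.01  ] panel top edge [0.5496 0.2988 0.12  ] [0.5493 0.0427 0.12  ]
[-0.1013  0.1422  0.01  ] [0.0032 0.1318 0.12  ] [ 0.0054 -0.1244  0.12  ]
tr2 [483.5926 212.81  ]
pin [224.9602 195.5109]
grip [576.5708 382.3387]
clev [249.0564 197.4008]
front edge dir [array([0.4418, 0.047 , 0.01  ]), array([0.4456, 0.3043, 0.01  ])]
pinrod [-0.0888 -0.2311  0.186 ]
redtop [-0.0907 -0.2598  0.221 ]
ringend [-0.0879 -0.3317  0.186 ]
```

Emit:
send_rows --pt "0 -1 0 0 0 0.035 -1" --pt "0 -1 0 0 0 0.035 -1" --pt "0 -1 0 0 0 0.035 -1" --pt "0 -1 0 0 0 0.035 -1" --pt "0 -1 0 0 0 0.035 -1"

```text
time_s: 4.65
eef_pos: [0.4808, -0.127, 0.3408]
tcp_rot: [-3.14, -0.0, 2.969]
ft_force: [-0.7, 0.1, 0.4]
opening: 0.0854
grip_force: 0.0
```

Emit:
send_rows --pt "0 -1 0.5 0 0 0 -1" --pt "0 -1 0.5 0 0 0 -1" --pt "0 -1 0.5 0 0 0 -1" --pt "0 -1 0.5 0 0 0 -1" --pt "0 -1 0.5 0 0 0 -1" --pt "0 -1 0.5 0 0 0 -1"

```text
time_s: 5.25
eef_pos: [0.4471, -0.3206, 0.2391]
tcp_rot: [3.14, -0.003, 2.972]
ft_force: [0.8, 1.1, 0.2]
opening: 0.0853
grip_force: 0.0
```

```bash
python3 -c "
from h import *
toolmove([.5185,-.3205,.13],[np.pi,0,np.pi-.16])
c=shot('wrist','w4'); p=proj(c,[.5185,-.3205,.0785]); print('pred bail c',p,'b',proj(c,[.607,-.2924,.0785]))
"
```

```text
pos [ 0.4471 -0.3206  0.2391] rpy [ 3.1404 -0.0027  2.9719] F [0.7792 1.0723 0.2248] t 5.25
shift/0.2 [-0.3535  0.0601  0.5447] rv/pi [ 0.0004 -0.0009 -0.0031]
pred bail c [260.7352 219.9917] b [294.9913 282.0083]
```

Emit:
send_rows --pt "-0.353 0.06 0.2 0 0 0 -1" --pt "-0.353 0.06 0.4 0 0 0 -1" --pt "-0.353 0.06 0.545 0 0 0 -1" --pt "-0.353 0.06 0.545 0 0 0 -1" --pt "-0.353 0.06 0.545 0 0 0 -1"

```text
time_s: 5.8
eef_pos: [0.5206, -0.317, 0.1334]
tcp_rot: [-3.141, 0.0, 2.977]
ft_force: [0.1, 0.2, 0.3]
opening: 0.0856
grip_force: 0.0
```

```bash
python3 -c "
from h import *
toolmove([.5185,-.3205,.022],[np.pi,0,np.pi-.16])
c=shot('wrist','w5'); p=proj(c,[.5185,-.3205,.0785]); print('pred bail c',p)
im=cv2.imread('pics/w5_raw.png'); u,v=map(int,p); print(u-80,v-60)
cv2.imwrite('pics/w5z.png',cv2.resize(cv2.convertScaleAbs(im[v-60:v+60,u-80:u+80],alpha=1.8),None,fx=3,fy=3))
"
```

```text
pos [ 0.5206 -0.317   0.1334] rpy [-3.1414  0.0002  2.9775] F [0.1262 0.1667 0.3379] t 5.8
shift/0.2 [ 0.0077 -0.0191  0.5571] rv/pi [-0.0001  0.     -0.0013]
pred bail c [245.2545 190.1675]
165 130
```

View pics/w5z.png

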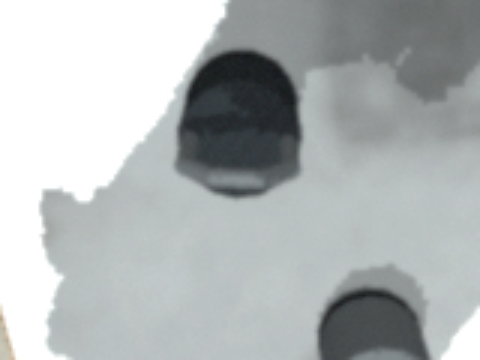

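The bail sits within a pixel of the prediction and is level in the tool frame, so I'll descend and grip.

Emit:
send_rows --pt "0.008 -0.019 0.2 0 0 0 -1" --pt "0.008 -0.019 0.4 0 0 0 -1" --pt "0.008 -0.019 0.557 0 0 0 -1" --pt "0.008 -0.019 0.557 0 0 0 -1" --pt "0.008 -0.019 0.557 0 0 0 1" --pt "0.008 -0.019 0.557 0 0 0 1" --pt "0.008 -0.019 0.557 0 0 0 1" --pt "0.008 -0.019 0.557 0 0 0 1"

```text
time_s: 6.65
eef_pos: [0.519, -0.3214, 0.0226]
tcp_rot: [-3.14, 0.003, 2.977]
ft_force: [-0.8, -0.1, 11.5]
opening: 0.0298
grip_force: 58.7
```

Emit:
send_rows --pt "0 0 0 0 0 0 1" --pt "0 0 0 0 0 0 1" --pt "0 0 0 0 0 0 1" --pt "0 0 0 0 0 0 1"

```text
time_s: 7.05
eef_pos: [0.519, -0.3215, 0.0226]
tcp_rot: [-3.14, 0.003, 2.977]
ft_force: [-0.4, 0.8, 9.3]
opening: 0.0297
grip_force: 58.5
```

```bash
python3 -c "
from h import *
c=shot('wrist','w6'); im=cv2.imread('pics/w6_raw.png')
cv2.imwrite('pics/w6z.png',cv2.resize(cv2.convertScaleAbs(im[200:384,150:350],alpha=1.8),None,fx=3,fy=3)); print(proj(c,[.519,-.3215,.0785]))
"
```

```text
[250.1417 275.9937]
```

View pics/w6z.png

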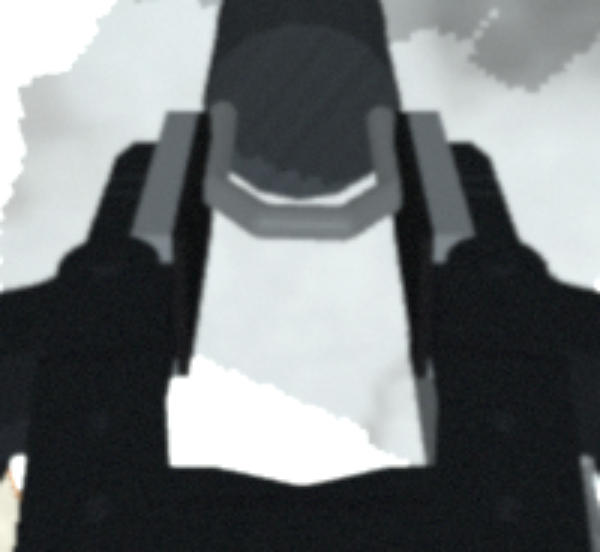

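The grip is on the body with the bail centred. I'll lift and carry it to the front of hook 1.

Emit:
send_rows --pt "0 0 -0.1 0 0 0 1" --pt "0 0 -0.3 0 0 0 1" --pt "0 0 -0.5 0 0 0 1" --pt "0 0 -0.75 0 0 0 1" --pt "0 0 -1 0 0 0 1" --pt "0 0 -1 0 0 0 1"

```text
time_s: 7.7
eef_pos: [0.5201, -0.322, 0.2281]
tcp_rot: [-3.136, 0.01, 2.977]
ft_force: [0.7, -0.2, -1.9]
opening: 0.0292
grip_force: 60.0
```

Emit:
send_rows --pt "0 0.2 -0.4 0 0 -0.048 1" --pt "0 0.4 -0.4 0 0 -0.048 1" --pt "0 0.6 -0.4 0 0 -0.048 1" --pt "0 0.8 -0.4 0 0 -0.048 1" --pt "0 1 -0.4 0 0 -0.048 1" --pt "0 1 -0.4 0 0 -0.048 1" --pt "0 1 -0.4 0 0 -0.048 1"

```text
time_s: 8.4
eef_pos: [0.5508, -0.1227, 0.3004]
tcp_rot: [-3.141, -0.0, 3.13]
ft_force: [-0.4, -0.2, -2.9]
opening: 0.0292
grip_force: 60.7
```

Emit:
send_rows --pt "0 0.2 0 0 0 0 1" --pt "0 0.4 0 0 0 0 1" --pt "0 0.6 0 0 0 0 1" --pt "0 0.8 0 0 0 0 1" --pt "0 1 0 0 0 0 1" --pt "0 1 0 0 0 0 1" --pt "0 1 0 0 0 0 1"

```text
time_s: 9.1
eef_pos: [0.5538, 0.0761, 0.3003]
tcp_rot: [-3.141, -0.001, 3.128]
ft_force: [0.6, -1.2, -2.4]
opening: 0.0293
grip_force: 61.0
```

```bash
python3 -c "
from h import *
toolmove([.44,.2575,.30],[np.pi,0,np.pi-.01])
"
```

```text
pos [0.5538 0.0761 0.3003] rpy [-3.1411 -0.0006  3.1283] F [ 0.5728 -1.224  -2.4433] t 9.1
shift/0.2 [0.5808 0.8994 0.0013] rv/pi [-0.0002 -0.0002 -0.001 ]
```

Emit:
send_rows --pt "0.2 0.1 0 0 0 0 1" --pt "0.4 0.3 0 0 0 0 1" --pt "0.58 0.5 0 0 0 0 1" --pt "0.58 0.7 0 0 0 0 1" --pt "0.58 0.9 0 0 0 0 1" --pt "0.58 0.9 0.1 0 0 0 1" --pt "0.58 0.9 0.3 0 0 0 1" --pt "0.58 0.9 0.3 0 0 0 1"

```text
time_s: 9.9
eef_pos: [0.439, 0.2561, 0.2369]
tcp_rot: [-3.138, -0.007, 3.126]
ft_force: [-0.9, -0.6, -3.4]
opening: 0.0296
grip_force: 60.8
```

```bash
python3 -c "
from h import *
toolmove([.44,.2575,.0926],[np.pi,0,np.pi-.01])
c=shot('wrist','w7',box=(150,130,350,384),s=2.3)
"
```

```text
pos [0.439  0.2561 0.2369] rpy [-3.1381 -0.0069  3.1262] F [-0.8732 -0.6253 -3.4018] t 9.9
shift/0.2 [-0.01    0.0098  0.7214] rv/pi [-0.0011 -0.0022 -0.0017]
```

View pics/w7.png

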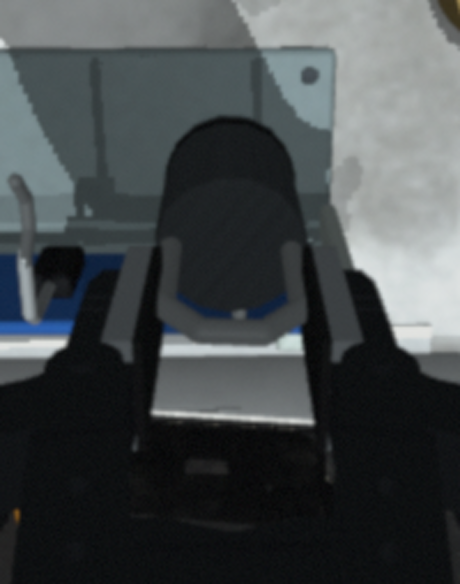

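Hook 1's tip shows through the middle of the bail, so lateral alignment is good. Next: lower, then slide on.

Emit:
send_rows --pt "-0.008 0.008 0.2 0 0 0 1" --pt "-0.008 0.008 0.4 0 0 0 1" --pt "-0.008 0.008 0.6 0 0 0 1" --pt "-0.008 0.008 0.721 0 0 0 1" --pt "-0.008 0.008 0.721 0 0 0 1" --pt "-0.008 0.008 0.721 0 0 0 1"

```text
time_s: 10.55
eef_pos: [0.4434, 0.2595, 0.0981]
tcp_rot: [3.141, 0.002, 3.127]
ft_force: [0.6, 0.1, -3.2]
opening: 0.0295
grip_force: 60.8
```

```bash
python3 -c "
from h import *
toolmove([.4895,.2575,.0926],[np.pi,0,np.pi-.01])
c=shot('wrist','w8',box=(150,130,350,384),s=2.3)
im=cv2.imread('pics/w8_raw.png'); cv2.imwrite('pics/w8.png',cv2.resize(cv2.convertScaleAbs(im[180:330,160:340],alpha=1.8),None,fx=3,fy=3))
"
```

```text
pos [0.4434 0.2595 0.0981] rpy [3.141  0.0017 3.1267] F [ 0.6123  0.1147 -3.1765] t 10.55
shift/0.2 [-0.2306 -0.0065  0.0281] rv/pi [ 0.0002  0.0005 -0.0016]
```

View pics/w8.png

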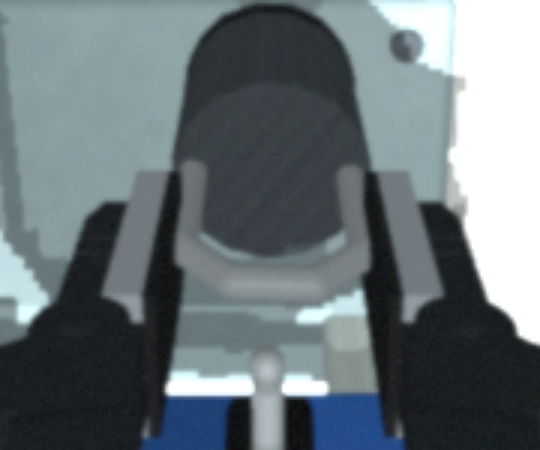

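The hook tip is centred below the bail (columns 268 vs 270). I'll correct z, then slide on.

Emit:
send_rows --pt "0 -0.006 0.028 0 0 0 1" --pt "0 -0.006 0.028 0 0 0 1" --pt "-0.05 -0.006 0.028 0 0 0 1" --pt "-0.1 -0.006 0.028 0 0 0 1" --pt "-0.15 -0.006 0.028 0 0 0 1" --pt "-0.2 -0.006 0.028 0 0 0 1" --pt "-0.23 -0.006 0.028 0 0 0 1" --pt "-0.23 -0.006 0.028 0 0 0 1"

```text
time_s: 11.4
eef_pos: [0.4887, 0.2577, 0.0906]
tcp_rot: [-3.142, 0.0, 3.127]
ft_force: [-0.2, 0.3, -2.3]
opening: 0.0293
grip_force: 60.8
```

Emit:
send_rows --pt "0 0 0 0 0 0 1" --pt "0 0 0 0 0 0 1"

```text
time_s: 11.6
eef_pos: [0.4874, 0.2578, 0.0908]
tcp_rot: [-3.141, -0.0, 3.128]
ft_force: [-0.4, 0.7, -2.2]
opening: 0.0295
grip_force: 60.8
```

```bash
python3 -c "
from h import *
toolmove([.4895,.2575,.0626],[np.pi,0,np.pi-.01])
"
```

```text
pos [0.4874 0.2578 0.0908] rpy [-3.1413 -0.0004  3.1279] F [-0.4239  0.7406 -2.161 ] t 11.6
shift/0.2 [-0.0104 -0.0013  0.141 ] rv/pi [-0.0001 -0.0001 -0.0012]
```

Emit:
send_rows --pt "-0.01 0 0.03 0 0 0 1" --pt "-0.01 0 0.06 0 0 0 1" --pt "-0.01 0 0.075 0 0 0 1" --pt "-0.01 0 0.085 0 0 0 1" --pt "-0.01 0 0.095 0 0 0 1" --pt "-0.01 0 0.105 0 0 0 1" --pt "-0.01 0 0.105 0 0 0 1"

```text
time_s: 12.3
eef_pos: [0.4897, 0.2578, 0.0698]
tcp_rot: [-3.141, -0.0, 3.128]
ft_force: [-1.7, 0.3, 0.9]
opening: 0.0295
grip_force: 61.2
```

Emit:
send_rows --pt "0 0 0.01 0 0 0 1" --pt "0 0 0.02 0 0 0 1" --pt "0 0 0.03 0 0 0 1" --pt "0 0 0.03 0 0 0 1"

```text
time_s: 12.7
eef_pos: [0.4898, 0.2578, 0.0636]
tcp_rot: [-3.141, -0.0, 3.128]
ft_force: [-1.3, -0.1, 0.2]
opening: 0.0296
grip_force: 61.2
```

Emit:
send_rows --pt "0 0 0.005 0 0 0 1" --pt "0 0 0.01 0 0 0 1" --pt "0 0 0.01 0 0 0 1"

```text
time_s: 13.0
eef_pos: [0.4899, 0.2578, 0.0619]
tcp_rot: [-3.142, 0.0, 3.128]
ft_force: [-1.9, -0.8, 3.6]
opening: 0.0296
grip_force: 61.5
```

Emit:
send_rows --pt "0 0 0.005 0 0 0 1" --pt "0 0 0.005 0 0 0 1"

```text
time_s: 13.2
eef_pos: [0.49, 0.2579, 0.0614]
tcp_rot: [3.141, 0.001, 3.128]
ft_force: [-4.0, -1.6, 9.2]
opening: 0.0298
grip_force: 62.1
```

The lower stop is felt (about 11 N). I'll release and retreat straight up.

Emit:
send_rows --pt "0 0 0 0 0 0 -1" --pt "0 0 0 0 0 0 -1" --pt "0 0 0 0 0 0 -1" --pt "0 0 0 0 0 0 -1" --pt "0 0 0 0 0 0 -1" --pt "0 0 0 0 0 0 -1"

```text
time_s: 13.8
eef_pos: [0.4898, 0.2578, 0.0608]
tcp_rot: [-3.141, -0.0, 3.128]
ft_force: [0.3, -0.5, 0.3]
opening: 0.0853
grip_force: 0.0
```

Emit:
send_rows --pt "0 0 -0.1 0 0 0 -1" --pt "0 0 -0.2 0 0 0 -1" --pt "0 0 -0.4 0 0 0 -1" --pt "0.1 0 -0.65 0 0 0 -1" --pt "0.2 0 -0.9 0 0 0 -1" --pt "0.3 0 -1 0 0 0 -1" --pt "0.3 0 -1 0 0 0 -1"

```text
time_s: 14.5
eef_pos: [0.429, 0.2592, 0.2648]
tcp_rot: [3.139, 0.006, 3.129]
ft_force: [-0.0, 0.2, 0.6]
opening: 0.0852
grip_force: 0.0
```

```bash
python3 -c "
from h import *
toolmove([.44,.2575,.30],[np.pi,0,np.pi-.01])
c=shot('wrist','w9'); im=cv2.imread('pics/w9_raw.png')
for n,p in dict(bail_lo=(.4895,.2575,.1185),bail_hi=(.4895,.2575,.1305)).items(): print(n,proj(c,p))
u,v=map(int,proj(c,[.4895,.2575,.1185])); w=cv2.resize(cv2.convertScaleAbs(im[v-60:v+50,u-60:u+60],alpha=1.6),None,fx=3,fy=3)
t=shot('top','t9'); T=cv2.imread('pics/t9_raw.png'); T=cv2.resize(T[155:215,330:385],None,fx=6,fy=6)
h=max(len(w),len(T)); P=lambda a:cv2.copyMakeBorder(a,0,h-len(a),0,0,0)
cv2.imwrite('pics/w9z.png',np.hstack([P(w),P(T)])); print(u-60,v-60)
"
```

```text
pos [0.429  0.2592 0.2648] rpy [3.139  0.0057 3.1288] F [-0.0227  0.2489  0.5564] t 14.5
shift/0.2 [-0.0559 -0.0073 -0.1758] rv/pi [ 0.0008  0.0018 -0.0009]
bail_lo [248.9957 215.7958]
bail_hi [248.9866 220.4239]
188 155
```

View pics/w9z.png

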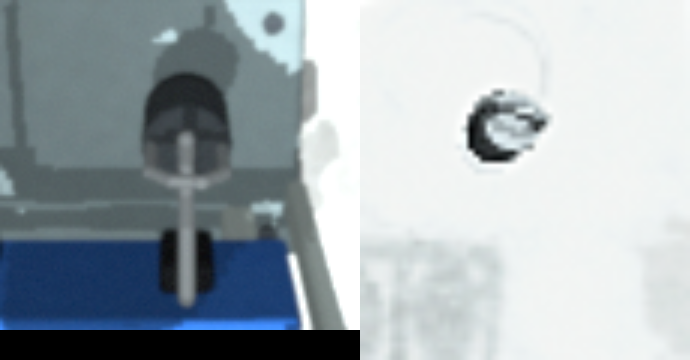

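Weight c hangs at hook 1's lower stop: its bail is at (250,215) against a predicted (249,215.8). Weight b hasn't moved. Next I'll fetch b.

Emit:
send_rows --pt "0 -0.1 -0.25 0 0 0 -1" --pt "0 -0.3 -0.4 0 0 0 -1" --pt "0 -0.5 -0.4 0 0 0 -1" --pt "0 -0.75 -0.4 0 0 0 -1" --pt "0 -1 -0.4 0 0 0 -1" --pt "0 -1 -0.4 0 0 0 -1"

```text
time_s: 15.2
eef_pos: [0.4275, 0.0538, 0.3394]
tcp_rot: [-3.14, -0.003, 3.121]
ft_force: [-0.1, -0.8, 0.6]
opening: 0.0856
grip_force: 0.0
```

Emit:
send_rows --pt "0 -0.25 0 0 0 0.063 -1" --pt "0 -0.5 0 0 0 0.063 -1" --pt "0 -0.75 0 0 0 0.063 -1" --pt "0 -1 0 0 0 0.063 -1" --pt "0 -1 0 0 0 0.063 -1"

```text
time_s: 15.7
eef_pos: [0.4245, -0.146, 0.339]
tcp_rot: [-3.141, -0.003, 2.924]
ft_force: [-0.1, 0.3, 0.5]
opening: 0.0854
grip_force: 0.0
```

```bash
python3 -c "
from h import *
toolmove([.607,-.2924,.20],[np.pi,0,np.pi-.21])
"
```

```text
pos [ 0.4245 -0.146   0.339 ] rpy [-3.1414 -0.0029  2.9244] F [-0.1453  0.3226  0.5364] t 15.7
shift/0.2 [-1.0507 -0.518   0.692 ] rv/pi [-0.     -0.0009 -0.0023]
```

Emit:
send_rows --pt "-0.25 -0.2 0.1 0 0 0 -1" --pt "-0.5 -0.4 0.3 0 0 0 -1" --pt "-0.75 -0.518 0.5 0 0 0 -1" --pt "-1 -0.518 0.69 0 0 0 -1" --pt "-1 -0.518 0.69 0 0 0 -1" --pt "-1 -0.518 0.69 0 0 0 -1" --pt "-1 -0.518 0.69 0 0 0 -1"

```text
time_s: 16.4
eef_pos: [0.5989, -0.2839, 0.1979]
tcp_rot: [3.139, -0.006, 2.93]
ft_force: [-0.5, 0.4, 0.6]
opening: 0.0854
grip_force: 0.0
```

```bash
python3 -c "
from h import *
toolmove([.607,-.2924,.13],[np.pi,0,np.pi-.21])
c=shot('wrist','w10'); im=cv2.imread('pics/w10_raw.png')
p=proj(c,[.607,-.2924,.023]); print('pred body',p,'bail',proj(c,[.607,-.2924,.0785]))
g=cv2.cvtColor(im,cv2.COLOR_BGR2GRAY); u,v=map(int,p); sub=g[v-45:v+45,u-45:u+45]
th,m=cv2.threshold(sub,0,255,cv2.THRESH_BINARY_INV+cv2.THRESH_OTSU); print(th)
n,l,st,ce=cv2.connectedComponentsWithStats(m); 
for i in range(1,n):
  if st[i,4]>60: print(st[i]+[u-45,v-45,0,0,0],ce[i]+[u-45,v-45])
for r in range(v-40,v+45,4): print(r,' '.join('%3d'%x for x in g[r,u-36:u+37:3]))
"
```

```text
pos [ 0.5989 -0.2839  0.1979] rpy [ 3.1394 -0.0061  2.9303] F [-0.4748  0.3563  0.6091] t 16.4
shift/0.2 [-0.0507 -0.0337  0.339 ] rv/pi [ 0.0007 -0.002  -0.0004]
pred body [244.0413 165.705 ] bail [243.1314 180.0836]
127.0
[ 199  120   90   90 6497] [251.3802 168.7873]
125 167 167 167 166 153 160 158 167 154  98  98  98  98  95  80  76  75  76  76  76  76  77  76  76  76
129 168 167 167 168 166 167 167 167 116  98  96  96  98  98  97  97  81  77  76  76  77  77  78  80  84
133 166 168 167 166 166 167 167 155  99  98  96  97  98  98  98  99 100  99  99 100  99 100 101 101 102
137 166 167 166 166 166 166 166 113  98  97  98  97  98  98  99  98  99  98  98  99 101 100 101 101 101
141 167 167 168 167 168 167 162  98  98 100  99  92  91  80  76  81  98  99  99 100 100 101 101 101 101
145 167 167 167 167 167 167 112  98  99  99  77  76  76  75  76  76  77  96 100 100 101 100 100 101 100
149 167 168 167 167 167 156 100  98  99  77  42  31  35  36  32  54  75  78  99 100 101 100  99  99 100
153 167 167 168 168 167 116 100  99  76  35  39  38  39  38  38  39  35  75  92  98  99  99 100 101 1
[... 758 characters left out ...]
  89  95  99  99  81  73  71  73  73  87 101 101 102 101 103 102 101 102 100
189  98 100  99  99 100  93  86  95  99  99 100 101 100 101 102 101 100  99 100 101 101 101 102 102 101
193 100 100  98  99  99  96  88  96 100  99 100 101 100 100 101 101 101 100 101 101 102 101 102 101 101
197 102 101 101 101 100  96  88  91  99 100 100 101  99 100 100 101 101 101 102 103 101 101 101 101 101
201 101 102 101 101 100  98  91  89  96 100 102  99  97  98 100  99 100 101 101 103 101 100 101 100 100
205  99  99 100 100 100  98  93  95  92  97  99  99  98  97  99 100  99 101 101 102 102 102 101 100 100
209  98 100  98  99 101 100  96  96  94  93  93  96  98  99  99  99 100 101 100 100 101 100  99  99 100
```

```bash
python3 -c "
from h import *
c=cam('wrist')
g=cv2.imread('pics/w10_raw.png',0)
print('    ',' '.join('%3d'%x for x in range(224,266,2)))
for r in range(170,190): print(r,' '.join('%3d'%x for x in g[r,224:266:2]))
"
```

```text
224 226 228 230 232 234 236 238 240 242 244 246 248 250 252 254 256 258 260 262 264
170  98  97  72  46  40  59  73  72  73  73  74  73  71  68  70  69  54  47  54  85 102
171  98  95  73  43  40  61  73  72  74  72  74  72  70  71  70  71  57  42  56  87 101
172  97  94  73  41  40  64  73  72  74  74  73  72  71  73  71  71  51  40  51  93 101
173  96  93  72  41  40  67  73  73  73  73  72  71  71  71  71  70  49  39  49  95  99
174  95  92  73  41  40  67  71  74  72  73  70  72  71  70  71  71  50  39  53  96 100
175  95  91  72  47  44  63  72  72  73  71  71  71  72  71  72  72  51  41  55  97 100
176  94  90  70  52  50  56  66  70  71  70  69  71  70  71  71  70  50  39  55  96 100
177  93  89  70  56  54  52  53  61  67  65  66  67  69  69  69  64  47  44  55  96 100
178  94  89  75  59  57  55  53  56  58  57  58  62  62  60  58  53  49  50  58  95 101
179  95  90  84  64  59  58  58  62  61  60  60  60  58  56  51  51  52  54  64  96 100
180  96  89  89  78  65  63  60  70  71  68  66  67  64  60  54  54  56  57  69  99 100
181  95  90  92  92  78  78  66  71  73  72  72  73  71  64  59  56  57  64  83 100 102
182  94  90  91  94  94  99  86  78  77  68  67  68  70  67  59  57  68  83  96 100 101
183  93  91  90  96  97  99 106  89  87  69  64  66  66  64  63  66  86  97 100 101 101
184  93  90  92  95  99  99 106  83  77  70  69  70  69  69  72  84  97 101 100 102 101
185  91  89  93  97  99  99  98  81  73  71  70  72  71  72  82  94 100 101 100 101 100
186  88  87  93  97  99 100  99  93  83  76  75  76  78  82  93 100 100 101 100 100 100
187  89  87  93  97  99 100 100  99  96  91  87  90  94  96  99 101 101 101 100 101 101
188  89  86  93  96  99  99 101  99 100  98  97  97  99 100 100 101 100 100 100 100 101
189  89  86  92  97  98  99 100 100 100  99 100 100  99 101 100 100  99 100  99 100 101
```

Emit:
send_rows --pt "-0.047 -0.026 0 0 0 0.009 -1" --pt "-0.047 -0.026 0.2 0 0 0.009 -1" --pt "-0.047 -0.026 0.4 0 0 0.009 -1" --pt "-0.047 -0.026 0.6 0 0 0.009 -1" --pt "-0.047 -0.026 0.8 0 0 0.009 -1" --pt "-0.047 -0.026 0.875 0 0 0.009 -1" --pt "-0.047 -0.026 0.875 0 0 0.009 -1" --pt "-0.047 -0.026 0.875 0 0 0.009 -1"

```text
time_s: 17.25
eef_pos: [0.6072, -0.2922, 0.03]
tcp_rot: [-3.141, 0.003, 2.901]
ft_force: [0.3, -0.3, 0.3]
opening: 0.0852
grip_force: 0.0
```

```bash
python3 -c "
from h import *
toolmove([.607,-.291,.022],[np.pi,0,np.pi-.24])
"
```

```text
pos [ 0.6072 -0.2922  0.03  ] rpy [-3.1407  0.0026  2.9012] F [ 0.3455 -0.2763  0.3166] t 17.25
shift/0.2 [0.0025 0.0058 0.04  ] rv/pi [-0.0003  0.0008 -0.0001]
```

Emit:
send_rows --pt "0 0.005 0.04 0 0 0 -1" --pt "0 0.005 0.04 0 0 0 -1" --pt "0 0.005 0.04 0 0 0 1" --pt "0 0.005 0.04 0 0 0 1" --pt "0 0.005 0.04 0 0 0 1" --pt "0 0.005 0.04 0 0 0 1" --pt "0 0.005 0.04 0 0 0 1" --pt "0 0.005 0.04 0 0 0 1"

```text
time_s: 18.05
eef_pos: [0.6066, -0.291, 0.0204]
tcp_rot: [-3.141, 0.001, 2.902]
ft_force: [-0.8, -0.1, 5.4]
opening: 0.03
grip_force: 59.0
```

Emit:
send_rows --pt "0 0 0 0 0 0 1" --pt "0 0 -0.1 0 0 0 1" --pt "0 0 -0.3 0 0 0 1" --pt "0 0 -0.5 0 0 0 1" --pt "0 0 -0.75 0 0 0 1" --pt "0 0 -1 0 0 0 1" --pt "0 0 -1 0 0 0 1"

```text
time_s: 18.75
eef_pos: [0.6084, -0.2917, 0.227]
tcp_rot: [-3.138, 0.01, 2.902]
ft_force: [0.6, -0.2, -2.4]
opening: 0.0299
grip_force: 59.7
```

```bash
python3 -c "
from h import *
c=shot('wrist','w11'); g=cv2.imread('pics/w11_raw.png',0); o=manip.get_obs()
# predicted bail top in tool frame: 56.5mm above TCP
p=proj(c,o['eef_pos']+[0,0,.0565]); print(p); u,v=map(int,p)
for r in range(v-30,v+16,2): print(r,' '.join('%3d'%x for x in g[r,u-44:u+46:4]))
toolmove([.44,.1675,.30],[np.pi,0,np.pi-.01])
"
```

```text
[250.8338 269.9461]
239  51  49  45  11  56  56  57  57  59  57  60  57  57  56  57  57  57  57  58  20  30  48  50
241  49  49  42   8  47  47  58  59  56  58  58  58  58  56  56  57  56  57  58  17  24  48  49
243  49  49  34   9  45  43  57  59  57  59  57  59  56  56  57  57  58  50  48  13  16  50  49
245  50  49  24   9  46  45  57  58  58  57  58  58  56  57  58  57  57  45  46   9  11  49  49
247  49  50  16   9  45  43  59  57  58  56  58  56  57  56  57  57  58  45  46   8   7  49  49
249  50  48   8   4  45  44  59  57  58  57  57  55  56  58  56  57  59  44  47  11   8  49  50
251  48  49   9   7  46  46  62  60  58  58  57  57  57  57  57  57  58  44  48  10   9  47  49
253  49  48   6   8  47  45  74  67  60  58  56  56  57  56  58  59  58  46  45  10   9  45  50
255  48  48   7  10  45  46  78  77  73  57  55  56  56  57  58  59  59  45  48  15   6  43  50
257  50  45   5  18  45  49  80  79  74  68  57  62  55  57  58  58  58  44  46  20   6  33  50
259  47  41   7  23  44  52  78  78  78  74  69  74  57  63  72  58  61  50  46  24   7  24  51
261  49  33   9  28  44 
[... 590 characters left out ...]
8 185 168 144 172 176 182 168  57  49  53  52   5   9  42
275  45   9   4  27  56  53  52  50  85 119 128 140 162 161 162  69  50  52  53  52   8   7  33
277  43   7   5   9 118  54  54  51  54  53  53  54  53  55  59  49  52  54  53  43   4   9  26
279  52   8   3  21 183  73  55  53  57  57  58  56  55  56  56  53  52  54  79  47   7   8  32
281  55  12   6  27 187 164  61  57  64  63  63  62  61  60  61  58  53  62 159  79   8   7  33
283  57  13   6  39 187 186 131  58  61  62  64  62  64  64  65  60  54 129 167  86   5   8  34
pos [ 0.6072 -0.2911  0.223 ] rpy [-3.1399  0.0052  2.9017] F [ 0.0976  0.3722 -1.5646] t 18.8
shift/0.2 [ 1.3551  2.028  -0.3956] rv/pi [-0.0007  0.0016 -0.0732]
```

Weight b is gripped, with its bail centred and about 3 mm ahead of the TCP. I'll carry it to hook 2.

Emit:
send_rows --pt "0.2 0.2 -0.4 0 0 -0.073 1" --pt "0.4 0.4 -0.4 0 0 -0.073 1" --pt "0.6 0.6 -0.4 0 0 -0.073 1" --pt "0.8 0.8 -0.4 0 0 -0.073 1" --pt "1 1 -0.4 0 0 -0.073 1" --pt "1 1 -0.4 0 0 -0.073 1" --pt "1 1 -0.4 0 0 -0.073 1"

```text
time_s: 19.5
eef_pos: [0.4566, -0.0456, 0.2988]
tcp_rot: [3.14, -0.003, 3.133]
ft_force: [0.5, 0.2, -1.6]
opening: 0.0297
grip_force: 60.1
```

```bash
python3 -c "
from h import *
toolmove([.437,.1675,.30],[np.pi,0,np.pi-.01])
"
```

```text
pos [ 0.4566 -0.0456  0.2988] rpy [ 3.1403 -0.0029  3.1332] F [ 0.4588  0.1608 -1.6439] t 19.5
shift/0.2 [ 0.1067  1.0646 -0.0044] rv/pi [ 0.0004 -0.0009  0.0005]
```

Emit:
send_rows --pt "0.1 0.25 0 0 0 0 1" --pt "0.1 0.5 0 0 0 0 1" --pt "0.1 0.75 0 0 0 0 1" --pt "0.1 1 0 0 0 0 1" --pt "0.1 1 0.2 0 0 0 1" --pt "0.1 1 0.4 0 0 0 1" --pt "0.1 1 0.4 0 0 0 1" --pt "0.1 1 0.4 0 0 0 1"

```text
time_s: 20.3
eef_pos: [0.4419, 0.151, 0.2197]
tcp_rot: [-3.141, -0.002, 3.131]
ft_force: [-0.2, 0.4, -0.9]
opening: 0.0293
grip_force: 60.3
```

```bash
python3 -c "
from h import *
toolmove([.437,.1675,.0905],[np.pi,0,np.pi-.01])
"
```

```text
pos [0.4419 0.151  0.2197] rpy [-3.141  -0.0023  3.1306] F [-0.247   0.3566 -0.9303] t 20.3
shift/0.2 [0.0241 0.0824 0.6458] rv/pi [-0.0002 -0.0007 -0.0003]
```

Emit:
send_rows --pt "0.024 0.082 0.1 0 0 0 1" --pt "0.024 0.082 0.3 0 0 0 1" --pt "0.024 0.082 0.5 0 0 0 1" --pt "0.024 0.082 0.64 0 0 0 1" --pt "0.024 0.082 0.64 0 0 0 1" --pt "0.024 0.082 0.64 0 0 0 1" --pt "0.024 0.082 0.64 0 0 0 1"

```text
time_s: 21.0
eef_pos: [0.4386, 0.1678, 0.0939]
tcp_rot: [3.141, 0.003, 3.13]
ft_force: [0.1, -0.2, -2.0]
opening: 0.0298
grip_force: 60.4
```

```bash
python3 -c "
from h import *
toolmove([.486,.1675,.0905],[np.pi,0,np.pi-.01])
c=shot('wrist','w12'); g=cv2.imread('pics/w12_raw.png',0); p=proj(c,[.4690,.1675,.1375]); print('tip pred',p); u,v=map(int,p)
print('    ',' '.join('%3d'%x for x in range(u-44,u+46,4)))
for r in range(v-36,v+16,3): print(r,' '.join('%3d'%x for x in g[r,u-44:u+46:4]))
"
```

```text
pos [0.4386 0.1678 0.0939] rpy [3.1409 0.0033 3.1305] F [ 0.1331 -0.1864 -2.0203] t 21.0
shift/0.2 [-0.2369  0.001   0.0178] rv/pi [ 0.0002  0.0011 -0.0004]
tip pred [250.3117 313.6355]
     206 210 214 218 222 226 230 234 238 242 246 250 254 258 262 266 270 274 278 282 286 290 294
277  62  14  12  16  68  73  73  72  72  72  71  69  70  68  67  68  71  72  73  59  12  14  39
280  75  18  13  12  66  67  73  76  82  82  80  80  80  79  78  76  73  71  67  25  13  14  48
283  76  18  11  19  66  65  67  78  83  83  84  85  85  86  88  82  73  87 115  63  13  18  53
286  70  20  12  28  66  66  68  68  72  73  74  75  76  78  81  82 117 124 125  79  10  16  47
289  16  18   9  46  86  84  84  83  83  84  84  82  84  85 142 144 142 142 141 122  10  20  18
292  15  18  12  48  69  69 109 114  69  65  64  64  66  77 128 129 130 119 117 106  12  18  17
295  15  20  13  57  65  66  66  67  65  64  63  64  65  65  66  65  66  66  66  63  12  17  15
298  15  20   9  60  65  65  65  65  66  66  66  65  64  64  65  65  64  65  65  65  15  17  15
301  15  18  11  78  83  83  83  83  84  85  86  
[... 210 characters left out ...]
  84  84  84  83  32  17  15
310  15  18  28 106 105 104 107 106 106 105  90  80  79  99 134 133 131 133 133 132  72  18  16
313  13  17  86 186 182 183 183 187 188 185 132  96  95 164 188 186 186 188 188 189 147  18  14
316  12  16 133 228 224 226 226 228 231 227 164 101 101 213 229 229 229 230 232 230 213  19  14
319  15  18  41  55  57  57  57  58  54  48  59  86  87  50  49  59  59  58  57  59  53  18  22
322  19  22  32  36  41  41  40  41  16  10  48  93  92  18  10  38  40  42  40  42  39  20  38
325  27  28  33  36  40  41  39  40  10   8  47 100  98  20   8  30  41  42  41  41  39  25  46
328  24  37  36  40  42  40  41  41  10  11  46 101  98  18   8  30  40  42  42  38  41  39  36
```

The hook tip is at column 252 and the bail centre at ~250, so they're aligned. Sliding on.

Emit:
send_rows --pt "0 0 0.016 0 0 0 1" --pt "0 0 0.016 0 0 0 1" --pt "-0.05 0 0.016 0 0 0 1" --pt "-0.1 0 0.016 0 0 0 1" --pt "-0.15 0 0.016 0 0 0 1" --pt "-0.2 0 0.016 0 0 0 1" --pt "-0.24 0 0.016 0 0 0 1" --pt "-0.24 0 0.016 0 0 0 1"

```text
time_s: 21.85
eef_pos: [0.4863, 0.1671, 0.0885]
tcp_rot: [-3.142, 0.0, 3.131]
ft_force: [-0.5, 0.2, -1.7]
opening: 0.0297
grip_force: 60.4
```

Emit:
send_rows --pt "0 0 0.03 0 0 0 1" --pt "0 0 0.06 0 0 0 1" --pt "0 0 0.075 0 0 0 1" --pt "0 0 0.085 0 0 0 1" --pt "0 0 0.095 0 0 0 1" --pt "0 0 0.105 0 0 0 1" --pt "0 0 0.105 0 0 0 1"

```text
time_s: 22.55
eef_pos: [0.485, 0.1672, 0.0676]
tcp_rot: [-3.141, -0.0, 3.131]
ft_force: [-1.4, 0.1, 1.4]
opening: 0.03
grip_force: 60.7
```

Emit:
send_rows --pt "0 0 0.01 0 0 0 1" --pt "0 0 0.02 0 0 0 1" --pt "0 0 0.03 0 0 0 1" --pt "0 0 0.03 0 0 0 1"

```text
time_s: 22.95
eef_pos: [0.4853, 0.1672, 0.0614]
tcp_rot: [-3.142, 0.0, 3.131]
ft_force: [0.0, -0.7, 1.1]
opening: 0.03
grip_force: 60.7
```

Emit:
send_rows --pt "0 0 0.005 0 0 0 1" --pt "0 0 0.01 0 0 0 1" --pt "0 0 0.01 0 0 0 1"

```text
time_s: 23.25
eef_pos: [0.4853, 0.1672, 0.0596]
tcp_rot: [-3.142, 0.0, 3.131]
ft_force: [-1.7, -0.0, 2.5]
opening: 0.0298
grip_force: 60.8
```

Emit:
send_rows --pt "0 0 0.005 0 0 0 1" --pt "0 0 0.005 0 0 0 1"

```text
time_s: 23.45
eef_pos: [0.4854, 0.1673, 0.0591]
tcp_rot: [3.142, 0.001, 3.131]
ft_force: [-2.7, -1.1, 9.0]
opening: 0.0297
grip_force: 61.5
```

Emit:
send_rows --pt "0 0 0 0 0 0 -1" --pt "0 0 0 0 0 0 -1" --pt "0 0 0 0 0 0 -1" --pt "0 0 0 0 0 0 -1" --pt "0 0 0 0 0 0 -1" --pt "0 0 0 0 0 0 -1"

```text
time_s: 24.05
eef_pos: [0.4852, 0.1672, 0.0586]
tcp_rot: [-3.141, -0.0, 3.131]
ft_force: [0.2, -0.2, 0.2]
opening: 0.0858
grip_force: 0.0
```

Emit:
send_rows --pt "0 0 -0.1 0 0 0 -1" --pt "0 0 -0.2 0 0 0 -1" --pt "0 0 -0.4 0 0 0 -1" --pt "0.1 0 -0.65 0 0 0 -1" --pt "0.2 0 -0.9 0 0 0 -1" --pt "0.3 0 -1 0 0 0 -1" --pt "0.3 0 -1 0 0 0 -1" --pt "0.3 0 -1 0 0 0 -1"

```text
time_s: 24.85
eef_pos: [0.4252, 0.1679, 0.2589]
tcp_rot: [3.141, 0.001, 3.131]
ft_force: [-0.3, -0.3, -0.8]
opening: 0.0852
grip_force: 0.0
```

```bash
python3 -c "
from h import *
o=manip.get_obs(); print(o['eef_pos'],o['ft_force'],o['q'])
c=shot('wrist','w13'); g=cv2.imread('pics/w13_raw.png',0)
for n,q in dict(h1=(.4895,.2575,.1185),h2=(.489,.1675,.1185)).items():
  p=proj(c,q); u,v=map(int,p); print(n,p,'hi',proj(c,np.add(q,[0,0,.012])))
  print('    ',' '.join('%3d'%x for x in range(u-30,u+31,4)))
  for r in range(v-20,v+14,2): print(r,' '.join('%3d'%x for x in g[r,u-30:u+31:4]))
"
```

```text
[0.4252 0.1679 0.2589] [-0.3422 -0.2599 -0.762 ] [ 0.2315  0.1792  1.8595 -0.0001  1.1015 -1.3288]
h1 [334.1961 221.1179] hi [337.0273 225.9433]
     304 308 312 316 320 324 328 332 336 340 344 348 352 356 360 364
201  78  35  24  53  70  67  33  65  70  71 138 139 130 164 141 162
203  80  52  24  66  70  57  35  61  64  74 138 138 131 161 139 154
205  91  69  24  64  62  44  32  62  92 116 132 139 135 149 140 150
207 127  98  29  67  65  43  33  62 111 138 132 139 129 147 142 156
209 135 133  36  64  71  49  35  59 104  93 128 138 127 145 142 157
211 134 134  47  56  60  48  33  61 114  60 105 136 132 144 143 158
213 134 132  56  56  65  43  28  74 117  55  71 133 131 147 145 165
215 119 109  60  68  84  55  40 104 124  89  62 115 142 144 160 161
217 113 104  77  84 121 107  67 101 124 102  85 122 143 147 170 159
219 114 102  79 113  92 123 117 130 126 124 118 114 128 152 173 159
221 116 102  78 115  97  82 122 164 164 164 125  77  87 152 171 159
223 111  70  73 103 114 113 112 136 120 119 118  65  83 127 169 162
225 107  64  65  65 108 116 114 125 118 116 114  65  78  93 172 167
22
[... 840 characters left out ...]
  57  75  77  76  76
215  69  61  62  63  71  69  88  83  84  82  83  62  63  72  70  63
217  58  57  59  58  66  79  70  74  73  69  70  76  59  58  59  58
219  57  59  59  58  58  70  84  95  91  87  77  67  58  57  59  58
221  58  59  58  59  58  58  75  87  92  90  63  59  59  58  59  57
223  58  59  58  59  58  58  58  65  89  60  58  59  59  59  59  57
225  59  59  58  59  63  65  64  65  85  63  64  59  59  60  59  58
227  72  72  73  74  75  76  76  72  80  77  77  75  74  73  73  70
229  61  61  62  63  63  63  64  63  80  71  73  74  65  62  63  58
231  58  58  59  58  58  58  59  61  80  59  59  60  59  58  59  59
233  58  58  58  59  58  59  57  61  80  59  59  60  59  59  59  58
```

Both weights hang at the lower stop. Now the bar: with fingers shut, I'll go behind the sleeve and push it forward over upright.

Emit:
send_rows --pt "0 0 -0.25 0 0 0 1" --pt "-0.2 0.1 -0.35 0 0 0 1" --pt "-0.45 0.2 -0.35 0 0 0 1" --pt "-0.7 0.21 -0.35 0 0 0 1" --pt "-0.95 0.21 -0.35 0 0 0 1" --pt "-1 0.21 -0.35 0 0 0 1" --pt "-1 0.21 -0.35 0 0 0 1" --pt "-1 0.21 -0.35 0 0 0 1"

```text
time_s: 25.7
eef_pos: [0.6255, 0.2076, 0.3266]
tcp_rot: [-3.141, -0.003, 3.131]
ft_force: [0.7, -0.1, 0.8]
opening: -0.0004
grip_force: 0.0
```

```bash
python3 -c "
from h import *
toolmove([.628,.2125,.212],[np.pi,0,np.pi-.01])
c=cam('top'); im=snapshot('top'); h=cv2.cvtColor(im,cv2.COLOR_RGB2HSV)
m=cv2.inRange(h,(20,140,110),(32,255,255)); ys,xs=np.nonzero(m[150:230,165:300]); print('yellow rows',np.percentile(ys,[1,50,99])+150,np.percentile(xs,[1,99])+165)
print('sleeve pred',proj(c,[.5895,.2115,.226]))
"
```

```text
pos [0.6255 0.2076 0.3266] rpy [-3.1408 -0.0031  3.1306] F [ 0.7378 -0.0543  0.8431] t 25.7
shift/0.2 [-0.0142  0.0253  0.5729] rv/pi [-0.0002 -0.001  -0.0003]
yellow rows [160.   173.   188.95] [227. 281.]
sleeve pred [206.5417 171.8712]
```

Emit:
send_rows --pt "-0.02 0.025 0.2 0 0 0 1" --pt "-0.02 0.025 0.4 0 0 0 1" --pt "-0.02 0.025 0.57 0 0 0 1" --pt "-0.02 0.025 0.57 0 0 0 1" --pt "-0.02 0.025 0.57 0 0 0 1"

```text
time_s: 26.25
eef_pos: [0.6295, 0.2129, 0.216]
tcp_rot: [3.142, 0.001, 3.131]
ft_force: [0.7, 0.1, 0.3]
opening: 0.0001
grip_force: 0.0
```

Emit:
send_rows --pt "0.05 0 0 0 0 0 1" --pt "0.1 0 0 0 0 0 1" --pt "0.15 0 0 0 0 0 1" --pt "0.2 0 0 0 0 0 1" --pt "0.25 0 0 0 0 0 1" --pt "0.3 0 0 0 0 0 1" --pt "0.35 0 0 0 0 0 1" --pt "0.4 0 0 0 0 0 1"

```text
time_s: 27.05
eef_pos: [0.5489, 0.2136, 0.2147]
tcp_rot: [-3.141, 0.0, 3.131]
ft_force: [-0.5, 0.4, -0.8]
opening: -0.0001
grip_force: 0.0
```

Emit:
send_rows --pt "0.05 0 0 0 0 0 1" --pt "0.1 0 0 0 0 0 1" --pt "0.1 0 0 0 0 0 1" --pt "0.1 0 0 0 0 0 1" --pt "0.1 0 0 0 0 0 1" --pt "0.1 0 0 0 0 0 1" --pt "0.1 0 0 0 0 0 1" --pt "0.1 0 0 0 0 0 1"

```text
time_s: 27.85
eef_pos: [0.5298, 0.2137, 0.2145]
tcp_rot: [-3.141, -0.0, 3.131]
ft_force: [-0.0, -0.0, -0.6]
opening: -0.0
grip_force: 0.0
```

Emit:
send_rows --pt "0 0 -0.2 0 0 0 1" --pt "0 0 -0.5 0 0 0 1" --pt "0 0 -0.5 0 0 0 1" --pt "0 0 -0.5 0 0 0 1" --pt "0 0 -0.5 0 0 0 1" --pt "0 0 -0.5 0 0 0 1" --pt "0 0 -0.5 0 0 0 1" --pt "0 0 -0.5 0 0 0 1"

```text
time_s: 28.65
eef_pos: [0.5296, 0.2137, 0.3138]
tcp_rot: [-3.141, -0.001, 3.131]
ft_force: [-0.1, -0.7, 0.4]
opening: -0.0001
grip_force: 0.0
```

```bash
python3 -c "
from h import *
print(manip.get_obs()['eef_pos'])
c=shot('wrist','w14'); im=cv2.imread('pics/w14_raw.png'); h=cv2.cvtColor(im,cv2.COLOR_BGR2HSV)
m=cv2.inRange(h,(20,140,90),(32,255,255)); n,l,st,ce=cv2.connectedComponentsWithStats(m)
for i in range(1,n):
  if st[i,4]>40: print(st[i],ce[i])
O=np.array([.545,.167,0]); ex=np.array([1,-.0095,0]);ey=np.array([.0095,1,0])
rp=lambda x,y,z:O+x*ex+y*ey+np.array([0,0,z])
for y in (-.12,0,.045,.12): print(y,proj(c,rp(-.088,y,.15)))
g=cv2.cvtColor(im,cv2.COLOR_BGR2GRAY)
for y in (0.1,0.0): 
  u,v=map(int,proj(c,rp(-.088,y,.15))); print(y,u,v,[(r,*h[r,u]) for r in range(v-16,v+18,2) if 0<=r<384])
"
```

```text
[0.5296 0.2137 0.3138]
[335  14   8  13  68] [338.8088  19.8088]
[   0  169  225   80 2836] [101.7504 231.135 ]
[ 274  169   79   80 1435] [324.1261 227.3965]
[  0 256  23  21 122] [  9.959  266.4016]
[486 272   8  16  63] [490.0159 279.5714]
[ 83 292  12  28 241] [ 88.4689 305.4689]
[468 343   8  14  65] [471.9846 348.9692]
-0.12 [85.2511 89.1759]
0 [204.0931  89.0757]
0.045 [248.6601  89.0382]
0.12 [322.9399  88.9755]
0.1 303 88 [(72, np.uint8(78), np.uint8(7), np.uint8(173)), (74, np.uint8(72), np.uint8(8), np.uint8(169)), (76, np.uint8(94), np.uint8(31), np.uint8(138)), (78, np.uint8(94), np.uint8(37), np.uint8(153)), (80, np.uint8(97), np.uint8(37), np.uint8(157)), (82, np.uint8(95), np.uint8(38), np.uint8(156)), (84, np.uint8(94), np.uint8(36), np.uint8(155)), (86, np.uint8(97), np.uint8(38), np.uint8(156)), (88, np.uint8(95), np.uint8(36), np.uint8(155)), (90, np.uint8(95), np.uint8(36), np.uint8(156)), (92, np.uint8(95), np.uint8(37), np.uint8(157)), (94, np.uint8(94), np.uint8(37), np.uint8(157)), (96, np.uint8(94), np.uint8(36), np.uint8(156)), (98, np.uint8(95), np.uint8(3
[... 304 characters left out ...]
t8(34), np.uint8(89)), (79, np.uint8(96), np.uint8(37), np.uint8(97)), (81, np.uint8(94), np.uint8(37), np.uint8(96)), (83, np.uint8(94), np.uint8(38), np.uint8(95)), (85, np.uint8(94), np.uint8(38), np.uint8(94)), (87, np.uint8(95), np.uint8(35), np.uint8(94)), (89, np.uint8(93), np.uint8(33), np.uint8(93)), (91, np.uint8(94), np.uint8(38), np.uint8(95)), (93, np.uint8(95), np.uint8(35), np.uint8(94)), (95, np.uint8(96), np.uint8(38), np.uint8(95)), (97, np.uint8(96), np.uint8(40), np.uint8(95)), (99, np.uint8(93), np.uint8(33), np.uint8(92)), (101, np.uint8(98), np.uint8(20), np.uint8(100)), (103, np.uint8(98), np.uint8(17), np.uint8(117)), (105, np.uint8(97), np.uint8(19), np.uint8(120))]
```

```bash
cat >> h.py <<'E'
O=np.array([.545,.167,0]); ex=np.array([1,-.0095,0]);ey=np.array([.0095,1,0])
rp=lambda x,y,z:O+x*ex+y*ey+np.array([0,0,z])
def barang(c,im,ys=(.08,.1,0.0,-.02,-.05)):
    h=cv2.cvtColor(im,cv2.COLOR_BGR2HSV); m=cv2.inRange(h,(20,120,70),(34,255,255))
    for y in ys:
        best=[]
        for t in np.arange(0,2.15,.05):
            u,v=np.round(proj(c,rp(-.088*np.cos(t),y,.15+.088*np.sin(t)))).astype(int)
            if 0<=u<512 and 0<=v<384 and m[v,u]: best.append(round(t,2))
        print('bar y',y,best)
E
python3 -c "
from h import *
barang(cam('wrist'),cv2.imread('pics/w14_raw.png'))
c=cam('wrist'); im=snapshot('wrist')[:,:,::-1].copy(); barang(c,im)
print(manip.get_obs()['time_s'])
"
```

```text
bar y 0.08 [np.float64(2.05), np.float64(2.1)]
bar y 0.1 [np.float64(2.05), np.float64(2.1)]
bar y 0.0 [np.float64(2.0), np.float64(2.05), np.float64(2.1)]
bar y -0.02 [np.float64(2.0), np.float64(2.05), np.float64(2.1)]
bar y -0.05 [np.float64(2.0), np.float64(2.05), np.float64(2.1)]
bar y 0.08 [np.float64(2.05), np.float64(2.1)]
bar y 0.1 [np.float64(2.05), np.float64(2.1)]
bar y 0.0 [np.float64(2.0), np.float64(2.05), np.float64(2.1)]
bar y -0.02 [np.float64(2.0), np.float64(2.05), np.float64(2.1)]
bar y -0.05 [np.float64(2.0), np.float64(2.05), np.float64(2.1)]
28.75
```

The bar still reads about 2.1 rad, so the push missed or slipped. I'll repeat it lower, watching the angle mid-way.

Emit:
send_rows --pt "-0.2 0 -0.1 0 0 0 1" --pt "-0.45 0 -0.1 0 0 0 1" --pt "-0.52 0 -0.1 0 0 0 1" --pt "-0.52 0 0.1 0 0 0 1" --pt "-0.52 0 0.3 0 0 0 1" --pt "-0.52 0 0.5 0 0 0 1" --pt "-0.52 0 0.58 0 0 0 1" --pt "-0.52 0 0.58 0 0 0 1"

```text
time_s: 29.55
eef_pos: [0.6327, 0.2123, 0.1958]
tcp_rot: [-3.14, -0.005, 3.131]
ft_force: [-0.1, 0.8, 0.0]
opening: 0.0004
grip_force: 0.0
```

Emit:
send_rows --pt "0.05 0 0 0 0 0 1" --pt "0.1 0 0 0 0 0 1" --pt "0.15 0 0 0 0 0 1" --pt "0.2 0 0 0 0 0 1" --pt "0.25 0 0 0 0 0 1" --pt "0.25 0 0 0 0 0 1"

```text
time_s: 30.15
eef_pos: [0.5825, 0.2133, 0.1993]
tcp_rot: [3.142, 0.0, 3.131]
ft_force: [-0.6, -0.1, 0.2]
opening: 0.0002
grip_force: 0.0
```

```bash
python3 -c "
from h import *
o=manip.get_obs(); print(o['eef_pos'],o['ft_force'])
c=shot('wrist','w15'); barang(c,cv2.imread('pics/w15_raw.png'),(.1,.08,.0,-.02,-.05))
s=shot('side','s15'); barang(s,cv2.imread('pics/s15_raw.png'),(.1,.12,.0,-.02,-.05))
"
```

```text
[0.5825 0.2133 0.1993] [-0.5937 -0.0792  0.2396]
bar y 0.1 [np.float64(1.35), np.float64(1.4), np.float64(2.0), np.float64(2.05), np.float64(2.1)]
bar y 0.08 [np.float64(2.0), np.float64(2.05), np.float64(2.1)]
bar y 0.0 [np.float64(2.0), np.float64(2.05), np.float64(2.1)]
bar y -0.02 [np.float64(2.0), np.float64(2.05), np.float64(2.1)]
bar y -0.05 [np.float64(2.0), np.float64(2.05), np.float64(2.1)]
bar y 0.1 []
bar y 0.12 []
bar y 0.0 [np.float64(1.65), np.float64(1.7), np.float64(2.1)]
bar y -0.02 [np.float64(2.1)]
bar y -0.05 [np.float64(2.05), np.float64(2.1)]
```

```bash
python3 -c "
from h import *
w=cv2.imread('pics/w15_raw.png'); s=cv2.imread('pics/s15_raw.png')
a=cv2.resize(w[100:384,60:460],(400,284)); b=cv2.resize(s[90:260,180:320],None,fx=2.8,fy=2.8,interpolation=cv2.INTER_CUBIC)
t=snapshot('top')[150:240,165:345,::-1]; t=cv2.resize(t,(400,200),interpolation=cv2.INTER_CUBIC)
l=np.vstack([a,t]); H=max(len(l),len(b)); P=lambda x:cv2.copyMakeBorder(x,0,H-len(x),0,0,0)
cv2.imwrite('pics/comp.png',np.hstack([P(l),P(b)])); print(l.shape,b.shape)
"
```

```text
(484, 400, 3) (476, 392, 3)
```

View pics/comp.png

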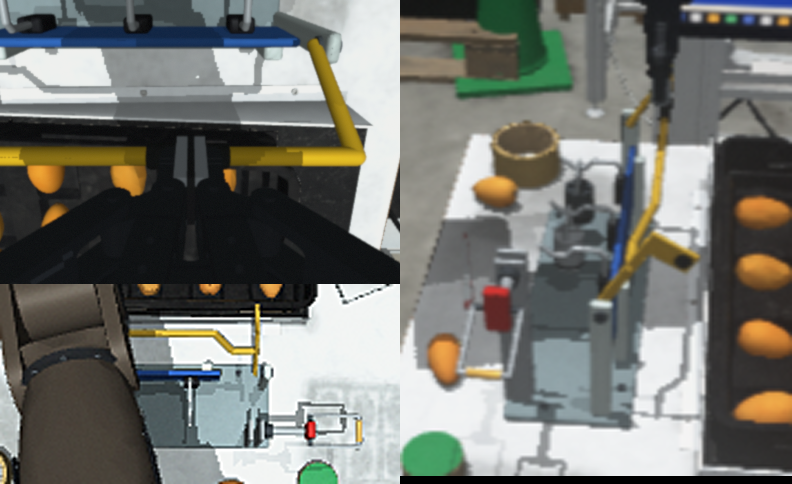

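The composite shows the bar still leaning back, with the closed fingers drawn over the sleeve. I'll triangulate the bar corner from several views to find its true position.

```bash
python3 -c "
from h import *
c=cam('wrist'); t=cam('top')
r1=ray(c,60+358,100+157); r2=ray(t,165+44/3.6,155+63/3.6)
p=tri([r1,r2]); print(p, proj(c,p)-[418,257], proj(t,p)-[165+44/3.6,155+63/3.6])
# bar mid: same-y points unknowable; hinge end
print('tcp px',proj(c,manip.get_obs()['eef_pos']),'sleeve pred',proj(c,rp(.044,.045,.226)))
for x,z in ((.044,.226),(.06,.2),(.07,.18)): print(proj(c,rp(x,.164,z)))
im=cv2.imread('pics/w15_raw.png')
h=cv2.cvtColor(im,cv2.COLOR_BGR2HSV); m=cv2.inRange(h,(20,120,70),(34,255,255))
for u in (100,140,180,310,340,380): print(u,np.nonzero(m[:,u])[0])
"
```

```text
[0.5878 0.2994 0.2325] [ 2.2184 -1.5191] [ 0.3249 -0.2851]
tcp px [250.2305 222.2552] sleeve pred [247.2505 253.3631]
[472.3931 253.132 ]
[439.6282 254.5303]
[420.8896 252.3985]
100 [247 248 249 250 251 252 253 254 255 256 257 258 259 260 261 262 263 264]
140 [247 248 249 250 251 252 253 254 255 256 257 258 259 260 261 262 263 264
 265]
180 [247 248 249 250 251 252 253 254 255 256 257 258 259 260 261 262 263 264
 265]
310 [247 248 249 250 251 252 253 254 255 256 257 258 259 260 261 262 263 264
 265]
340 [247 248 249 250 251 252 253 254 255 256 257 258 259 260 261 262 263 264
 265]
380 [145 146 147 148 149 150 151 152 153 154 155 156 157 158 159 160 161 162
 163 164 165 166 167 168 169 170 171 172 173 174 175 176 177 178 179 180
 181 247 248 249 250 251 252 253 254 255 256 257 258 259 260 261 262 263
 264 265 266]
```

Emit:
send_rows --pt "0 0 -0.25 0 0 0 1" --pt "0 0 -0.5 0 0 0 1" --pt "-0.15 0 -0.5 0 0 0 1" --pt "-0.28 0 -0.5 0 0 0 1" --pt "-0.28 0 -0.3 0 0 0 1" --pt "-0.28 0 -0.1 0 0 0 1" --pt "-0.28 0 0.1 0 0 0 1" --pt "-0.28 0 0.1 0 0 0 1"

```text
time_s: 31.1
eef_pos: [0.6377, 0.2119, 0.1732]
tcp_rot: [-3.139, -0.009, 3.131]
ft_force: [-0.4, 0.3, -0.1]
opening: -0.0001
grip_force: 0.0
```

Emit:
send_rows --pt "0.05 0 0 0 0 0 1" --pt "0.1 0 0 0 0 0 1" --pt "0.15 0 0 0 0 0 1" --pt "0.2 0 0 0 0 0 1" --pt "0.25 0 0 0 0 0 1" --pt "0.25 0 0 0 0 0 1"

```text
time_s: 31.7
eef_pos: [0.5884, 0.2133, 0.1794]
tcp_rot: [3.142, 0.0, 3.131]
ft_force: [1.5, -0.4, 0.4]
opening: 0.0001
grip_force: 0.1
```

```bash
python3 -c "
from h import *
o=manip.get_obs(); print(o['eef_pos'],o['ft_force'])
c=shot('wrist','w16'); barang(c,cv2.imread('pics/w16_raw.png'),(.1,.08,.0,-.02,-.05))
"
```

```text
[0.5884 0.2133 0.1794] [ 1.496  -0.4008  0.4316]
bar y 0.1 [np.float64(1.4), np.float64(1.45), np.float64(1.8), np.float64(1.85), np.float64(1.9)]
bar y 0.08 [np.float64(1.8), np.float64(1.85), np.float64(1.9)]
bar y 0.0 [np.float64(1.8), np.float64(1.85), np.float64(1.9)]
bar y -0.02 [np.float64(1.8), np.float64(1.85), np.float64(1.9)]
bar y -0.05 [np.float64(1.8), np.float64(1.85), np.float64(1.9)]
```

Contact at last: the bar is now at 1.85, so the shut fingertips reach about 20 mm less than the stated TCP. Pushing on past upright.

Emit:
send_rows --pt "0.05 0 0 0 0 0 1" --pt "0.1 0 0 0 0 0 1" --pt "0.15 0 0 0 0 0 1" --pt "0.2 0 0 0 0 0 1" --pt "0.25 0 0 0 0 0 1" --pt "0.3 0 0 0 0 0 1" --pt "0.3 0 0 0 0 0 1" --pt "0.3 0 0 0 0 0 1"

```text
time_s: 32.55
eef_pos: [0.5297, 0.2138, 0.1789]
tcp_rot: [3.142, 0.0, 3.131]
ft_force: [0.5, 0.5, 0.7]
opening: 0.0001
grip_force: 0.0
```

```bash
python3 -c "
from h import *
o=manip.get_obs(); print(o['eef_pos'],o['ft_force'])
c=shot('wrist','w17'); barang(c,cv2.imread('pics/w17_raw.png'),(.12,.1,.08,.0,-.02,-.05))
"
```

```text
[0.5297 0.2138 0.1789] [0.5337 0.4863 0.7243]
bar y 0.12 [np.float64(0.95), np.float64(1.0), np.float64(1.05)]
bar y 0.1 [np.float64(0.95), np.float64(1.0), np.float64(1.1), np.float64(1.15)]
bar y 0.08 [np.float64(0.95), np.float64(1.0)]
bar y 0.0 [np.float64(0.95), np.float64(1.0)]
bar y -0.02 [np.float64(0.9), np.float64(0.95), np.float64(1.0)]
bar y -0.05 [np.float64(0.95), np.float64(1.0)]
```

Emit:
send_rows --pt "0 0 -0.3 0 0 0 1" --pt "0 0 -0.6 0 0 0 1" --pt "0 0 -0.6 0 0 0 1" --pt "0 0 -0.6 0 0 0 1" --pt "0 0 -0.6 0 0 0 1" --pt "0 0 -0.6 0 0 0 1" --pt "0 0 -0.6 0 0 0 1" --pt "0 0 -0.6 0 0 0 1"

```text
time_s: 33.4
eef_pos: [0.5296, 0.2137, 0.2977]
tcp_rot: [-3.141, -0.002, 3.131]
ft_force: [-0.1, 0.8, 1.1]
opening: 0.0001
grip_force: 0.0
```

```bash
python3 -c "
from h import *
o=manip.get_obs(); print(o['eef_pos'],o['ft_force'])
c=shot('wrist','w18'); barang(c,cv2.imread('pics/w18_raw.png'),(.12,.1,.08,.0,-.02,-.05))
"
```

```text
[0.5296 0.2137 0.2977] [-0.142   0.8331  1.1262]
bar y 0.12 [np.float64(0.0), np.float64(0.05), np.float64(0.1), np.float64(0.15), np.float64(0.2), np.float64(0.25), np.float64(0.5), np.float64(0.55), np.float64(0.6), np.float64(0.65), np.float64(0.7), np.float64(0.75), np.float64(0.8), np.float64(0.85)]
bar y 0.1 [np.float64(0.0), np.float64(0.05), np.float64(0.1), np.float64(0.15), np.float64(0.2), np.float64(0.25)]
bar y 0.08 [np.float64(0.0), np.float64(0.05), np.float64(0.1), np.float64(0.15), np.float64(0.2), np.float64(0.25)]
bar y 0.0 [np.float64(0.0), np.float64(0.05), np.float64(0.1), np.float64(0.15), np.float64(0.2), np.float64(0.25)]
bar y -0.02 [np.float64(0.0), np.float64(0.05), np.float64(0.1), np.float64(0.15), np.float64(0.2), np.float64(0.25)]
bar y -0.05 [np.float64(0.0), np.float64(0.05), np.float64(0.1), np.float64(0.15), np.float64(0.2)]
```

```bash
python3 -c "
from h import *
c=cam('wrist'); im=snapshot('wrist')[:,:,::-1].copy(); cv2.imwrite('pics/w19_raw.png',im)
h=cv2.cvtColor(im,cv2.COLOR_BGR2HSV); m=cv2.inRange(h,(20,120,70),(34,255,255))
for y in (.1,0,-.05):
  u=int(proj(c,rp(-.088,y,.15))[0]); r=np.nonzero(m[:200,u])[0]; print(y,u,r.min(),r.max(),(r.min()+r.max())/2,[round(proj(c,rp(-.088*np.cos(t),y,.15+.088*np.sin(t)))[1],1) for t in (0,.1,.2)])
n,l,st,ce=cv2.connectedComponentsWithStats(cv2.inRange(h,(0,150,60),(6,255,255))|cv2.inRange(h,(174,150,60),(180,255,255)))
for i in range(1,n):
  if st[i,4]>40: print('red',st[i],ce[i])
print('plate pred top centre',proj(c,rp(-.088,-.26,.221)))
"
```

```text
0.1 305 85 93 89.0 [np.float64(89.4), np.float64(90.2), np.float64(92.0)]
0 201 84 93 88.5 [np.float64(89.5), np.float64(90.3), np.float64(92.1)]
-0.05 149 84 93 88.5 [np.float64(89.5), np.float64(90.3), np.float64(92.1)]
plate pred top centre [-155.2407   92.712 ]
```

The bar reads about 0, so it's shut. Next I'll measure the pin's plate and ring from near.

Emit:
send_rows --pt "0 -0.2 -0.15 0 0 0 1" --pt "0 -0.4 -0.15 0 0 0 1" --pt "0 -0.6 -0.15 0 0 0 1" --pt "0 -0.8 -0.15 0 0 0 1" --pt "0 -1 -0.15 0 0 0 1" --pt "0 -1 -0.15 0 0 0 1"

```text
time_s: 34.1
eef_pos: [0.5275, 0.0102, 0.3285]
tcp_rot: [-3.141, -0.0, 3.127]
ft_force: [-0.3, -0.7, -0.4]
opening: 0.0
grip_force: 0.0
```

Emit:
send_rows --pt "0.1 -0.2 0 0 0 0 1" --pt "0.1 -0.4 0 0 0 0 1" --pt "0.1 -0.55 0 0 0 0 1" --pt "0.1 -0.55 0 0 0 0 1" --pt "0.1 -0.55 0 0 0 0 1"

```text
time_s: 34.6
eef_pos: [0.5064, -0.0959, 0.3285]
tcp_rot: [3.141, -0.0, 3.13]
ft_force: [0.4, 0.2, 0.1]
opening: 0.0002
grip_force: 0.0
```

```bash
python3 -c "
from h import *
o=manip.get_obs(); print(o['eef_pos'],o['ft_force'])
c=shot('wrist','w20'); im=cv2.imread('pics/w20_raw.png'); h=cv2.cvtColor(im,cv2.COLOR_BGR2HSV)
m=cv2.inRange(h,(0,150,50),(6,255,255))|cv2.inRange(h,(174,150,50),(180,255,255)); n,l,st,ce=cv2.connectedComponentsWithStats(m)
for i in range(1,n):
  if st[i,4]>60: print('red',st[i],ce[i]); b=st[i]; 
for y in (-.24,-.25,-.26,-.27): print(y,'top',proj(c,rp(-.088,y,.221)),'bot',proj(c,rp(-.088,y,.173)))
i=max(range(1,n),key=lambda i:st[i,4]); x,y,w,hh=st[i,:4]
for r in range(y,y+hh,3): q=np.nonzero(l[r]==i)[0]; print(r,q.min(),q.max())
m=cv2.inRange(h,(17,90,90),(30,255,255)); n,l,st,ce=cv2.connectedComponentsWithStats(m)
for i in range(1,n):
  if st[i,4]>60: print('brass?',st[i],ce[i])
print('ring end pred', proj(c,rp(-.088,-.33,.186)))
"
```

```text
[ 0.5064 -0.0959  0.3285] [0.4105 0.1943 0.0586]
red [250  99  12  29 310] [255.2    112.7355]
-0.24 top [276.8627 115.2201] bot [273.13   110.0923]
-0.25 top [265.3014 115.2432] bot [263.1793 110.1122]
-0.26 top [253.7399 115.2664] bot [253.2283 110.1321]
-0.27 top [242.178  115.2896] bot [243.2771 110.152 ]
99 252 258
102 250 259
105 250 261
108 250 261
111 250 261
114 250 261
117 250 261
120 250 260
123 250 260
126 252 258
brass? [314  18  36  29 388] [330.067   30.9459]
brass? [177  95  10  32 258] [181.124  110.4457]
brass? [ 317  103  195   85 2047] [405.0132 120.9018]
brass? [330 251  21  25 337] [340.095  262.5638]
brass? [281 253  13  29 266] [287.     265.6504]
brass? [394 253  25  33 641] [405.9563 268.4056]
brass? [460 258  29  33 517] [472.5764 273.648 ]
brass? [452 298  23  39 511] [463.1703 318.1703]
brass? [387 311  14  15  79] [394.2152 318.8608]
brass? [445 340  22  24 359] [455.7326 350.4234]
ring end pred [180.9575 111.5206]
```

Emit:
send_rows --pt "0.13 -0.08 0 0 0 0 1" --pt "0.26 -0.156 0.1 0 0 0 1" --pt "0.26 -0.156 0.3 0 0 0 1" --pt "0.26 -0.156 0.5 0 0 0 1" --pt "0.26 -0.156 0.65 0 0 0 1" --pt "0.26 -0.156 0.75 0 0 0 1" --pt "0.26 -0.156 0.8 0 0 0 1" --pt "0.26 -0.156 0.8 0 0 0 1"

```text
time_s: 35.45
eef_pos: [0.454, -0.1257, 0.168]
tcp_rot: [3.141, -0.002, 3.132]
ft_force: [0.1, 1.5, 0.2]
opening: -0.0003
grip_force: 0.0
```

Emit:
send_rows --pt "0 0 0 0 0 0 1" --pt "0 0 0 0 0 0 1"

```text
time_s: 35.65
eef_pos: [0.4546, -0.1266, 0.1697]
tcp_rot: [-3.141, 0.002, 3.131]
ft_force: [0.5, -0.2, 0.3]
opening: -0.0
grip_force: 0.0
```

```bash
python3 -c "
from h import *
toolmove([.4545,-.1265,.165],[np.pi,0,np.pi-.01])
c=shot('wrist','w21'); im=cv2.imread('pics/w21_raw.png'); h=cv2.cvtColor(im,cv2.COLOR_BGR2HSV)
m=cv2.inRange(h,(0,150,40),(6,255,255))|cv2.inRange(h,(174,150,40),(180,255,255)); n,l,st,ce=cv2.connectedComponentsWithStats(m)
for i in range(1,n):
  if st[i,4]>60: print('red',st[i],ce[i])
print(proj(c,rp(-.088,-.258,.221)),proj(c,rp(-.088,-.264,.221)))
"
```

```text
pos [ 0.4546 -0.1266  0.1697] rpy [-3.1408  0.0017  3.1313] F [ 0.4711 -0.1638  0.2522] t 35.65
shift/0.2 [0.0006 0.0006 0.0236] rv/pi [-0.0003  0.0005 -0.0001]
red [ 303  209   38   77 1970] [321.0355 249.1878]
[330.7585 269.1529] [317.4915 269.1568]
```

Emit:
send_rows --pt "0 0 0.05 0 0 0 1" --pt "0 0 0.05 0 0 0 1" --pt "0 0.05 0.05 0 0 0 1" --pt "0 0.1 0.05 0 0 0 1" --pt "0 0.13 0.05 0 0 0 1" --pt "0 0.15 0.05 0 0 0 1" --pt "0 0.15 0.05 0 0 0 1"

```text
time_s: 36.4
eef_pos: [0.4544, -0.0959, 0.1588]
tcp_rot: [3.141, 0.0, 3.132]
ft_force: [-0.8, -0.1, 0.3]
opening: 0.0004
grip_force: 0.0
```

```bash
cat >> h.py <<'E'
def red(c,im):
    h=cv2.cvtColor(im,cv2.COLOR_BGR2HSV)
    m=cv2.inRange(h,(0,150,40),(6,255,255))|cv2.inRange(h,(174,150,40),(180,255,255)); n,l,st,ce=cv2.connectedComponentsWithStats(m)
    for i in range(1,n):
        if st[i,4]>40: print('red',st[i],ce[i])
    for y in (-.258,-.238,-.218): print(y,proj(c,rp(-.088,y,.221)))
E
python3 -c "
from h import *
o=manip.get_obs(); print(o['eef_pos'],o['ft_force'])
c=shot('wrist','w22'); red(c,cv2.imread('pics/w22_raw.png')); s=shot('side','s22'); red(s,cv2.imread('pics/s22_raw.png'))
"
```

```text
[ 0.4544 -0.0959  0.1588] [-0.8127 -0.0577  0.2815]
red [ 277  219   35   77 1690] [294.4071 259.1757]
-0.258 [264.0188 284.5583]
-0.238 [311.5373 284.5358]
-0.218 [359.0451 284.5133]
-0.258 [213.707  193.3129]
-0.238 [215.0709 188.1446]
-0.218 [216.3945 183.1292]
```

The pin has moved in about 16 mm. Continue.

Emit:
send_rows --pt "0 0.03 0 0 0 0 1" --pt "0 0.06 0 0 0 0 1" --pt "0 0.09 0 0 0 0 1" --pt "0 0.11 0 0 0 0 1" --pt "0 0.12 0 0 0 0 1" --pt "0 0.12 0 0 0 0 1"

```text
time_s: 37.1
eef_pos: [0.4549, -0.074, 0.1589]
tcp_rot: [-3.138, 0.001, 3.132]
ft_force: [-1.1, -17.6, 1.0]
opening: -0.0003
grip_force: 8.8
```

Emit:
send_rows --pt "0 0.01 0 0 0 0 1" --pt "0 0.015 0 0 0 0 1" --pt "0 0.015 0 0 0 0 1"

```text
time_s: 37.4
eef_pos: [0.455, -0.0735, 0.159]
tcp_rot: [-3.134, 0.001, 3.133]
ft_force: [-5.4, -39.5, 0.0]
opening: 0.0001
grip_force: 19.5
```

Emit:
send_rows --pt "0 -0.03 0 0 0 0 1" --pt "0 -0.08 0 0 0 0 1" --pt "0 -0.08 0 0 0 0 1" --pt "0 -0.08 0 0 0 0 1"

```text
time_s: 37.8
eef_pos: [0.4544, -0.0855, 0.1586]
tcp_rot: [3.141, -0.0, 3.13]
ft_force: [0.3, -0.1, -0.0]
opening: 0.0002
grip_force: 0.0
```

```bash
python3 -c "
from h import *
o=manip.get_obs(); print(o['eef_pos'],o['ft_force'])
c=shot('wrist','w23'); red(c,cv2.imread('pics/w23_raw.png'))
h=cv2.cvtColor(cv2.imread('pics/w23_raw.png'),cv2.COLOR_BGR2HSV)
m=cv2.inRange(h,(15,90,60),(30,255,255)); n,l,st,ce=cv2.connectedComponentsWithStats(m)
for i in range(1,n):
  if st[i,4]>60: print('brass?',st[i],ce[i])
print('ring end pred', proj(c,rp(-.088,-.289,.1855)))
"
```

```text
[ 0.4544 -0.0855  0.1586] [ 0.3343 -0.0652 -0.0434]
red [ 296  219   41   77 1970] [314.5827 258.0736]
-0.258 [239.083  285.0352]
-0.238 [286.6621 284.9581]
-0.218 [334.233  284.8811]
brass? [ 329   48   69   47 2345] [365.064   72.2333]
brass? [357 196  42  81 995] [384.208  240.0965]
brass? [ 411  208  101   68 1683] [462.186  226.0398]
brass? [164 216  19  56 818] [173.522  243.4951]
brass? [346 264  19  38 436] [353.5206 280.4794]
ring end pred [182.0707 244.2894]
```

The stop was hit firmly, so the pin looks home. Before the ring I need the true fingertip height, so I'll touch the plate's top (z 221 mm) gently.

Emit:
send_rows --pt "0 0 -0.2 0 0 0 1" --pt "0 0 -0.35 0 0 0 1" --pt "0 0.16 -0.35 0 0 0 1" --pt "0 0.16 -0.35 0 0 0 1" --pt "0 0.16 -0.3 0 0 0 1" --pt "0 0.16 -0.25 0 0 0 1" --pt "0 0.16 -0.22 0 0 0 1" --pt "0 0.16 -0.22 0 0 0 1"

```text
time_s: 38.65
eef_pos: [0.4543, -0.0539, 0.2012]
tcp_rot: [3.141, -0.003, 3.13]
ft_force: [0.7, 1.1, -0.1]
opening: -0.0002
grip_force: 0.0
```

Emit:
send_rows --pt "0 0 0.015 0 0 0 1" --pt "0 0 0.03 0 0 0 1" --pt "0 0 0.03 0 0 0 1"

```text
time_s: 38.95
eef_pos: [0.4548, -0.0537, 0.1964]
tcp_rot: [-3.142, -0.0, 3.131]
ft_force: [-0.7, -0.1, 0.5]
opening: -0.0
grip_force: 0.0
```

Emit:
send_rows --pt "0 0 0.015 0 0 0 1" --pt "0 0 0.025 0 0 0 1" --pt "0 0 0.025 0 0 0 1"

```text
time_s: 39.25
eef_pos: [0.4547, -0.0536, 0.1915]
tcp_rot: [-3.142, -0.0, 3.131]
ft_force: [0.3, 0.5, -0.8]
opening: 0.0002
grip_force: 0.0
```

Emit:
send_rows --pt "0 0 0.01 0 0 0 1" --pt "0 0 0.02 0 0 0 1" --pt "0 0 0.02 0 0 0 1"

```text
time_s: 39.55
eef_pos: [0.4547, -0.0536, 0.1874]
tcp_rot: [3.142, -0.0, 3.131]
ft_force: [-0.3, 0.4, 0.3]
opening: 0.0001
grip_force: 0.0
```

Emit:
send_rows --pt "0 0 0.01 0 0 0 1" --pt "0 0 0.015 0 0 0 1" --pt "0 0 0.015 0 0 0 1"

```text
time_s: 39.85
eef_pos: [0.4549, -0.0537, 0.1849]
tcp_rot: [-3.141, 0.0, 3.131]
ft_force: [-0.5, 0.1, 2.7]
opening: -0.0001
grip_force: 1.4
```

Tip contact is at TCP z 0.185, so the shut fingertips sit 36 mm short of the TCP. Now I'll grip the ring's end bar at (0.4542, -0.125, 0.1855).

Emit:
send_rows --pt "0 0 -0.2 0 0 0 1" --pt "0 -0.1 -0.25 0 0 0 0" --pt "0 -0.25 -0.25 0 0 0 0" --pt "0 -0.356 -0.25 0 0 0 0" --pt "0 -0.356 -0.25 0 0 0 0" --pt "0 -0.356 -0.1 0 0 0 0" --pt "0 -0.356 -0.1 0 0 0 0" --pt "0 -0.356 -0.1 0 0 0 0"

```text
time_s: 40.65
eef_pos: [0.454, -0.1243, 0.2049]
tcp_rot: [3.141, -0.001, 3.131]
ft_force: [-0.1, 0.7, 0.8]
opening: 0.0424
grip_force: 0.0
```

```bash
python3 -c "
from h import *
toolmove([.4542,-.125,.140],[np.pi,0,np.pi-.01]); print(manip.get_obs()['opening'])
c=shot('wrist','w24'); im=cv2.imread('pics/w24_raw.png'); red(c,im); h=cv2.cvtColor(im,cv2.COLOR_BGR2HSV)
m=cv2.inRange(h,(15,90,60),(30,255,255)); n,l,st,ce=cv2.connectedComponentsWithStats(m)
for i in range(1,n):
  if st[i,4]>60: print('brass?',st[i],ce[i])
print('ring end pred', proj(c,[.4542,-.125,.1855]), proj(c,[.4542,-.130,.1855]))
"
```

```text
pos [ 0.454  -0.1243  0.2049] rpy [ 3.1411 -0.0011  3.1314] F [-0.0649  0.6804  0.8264] t 40.65
shift/0.2 [-0.0014 -0.0036  0.3243] rv/pi [ 0.0002 -0.0004 -0.0001]
0.042394095851083106
red [ 344  189   42   60 1645] [364.3781 219.4468]
-0.258 [311.7427 234.7561]
-0.238 [347.7433 234.7248]
-0.218 [383.7362 234.6935]
brass? [ 356   52   60   41 1789] [387.1638  73.2051]
brass? [ 373  176  139  118 2572] [431.5066 221.916 ]
brass? [242 188  13  45 523] [248.457  209.5717]
brass? [293 349  14   7  82] [299.3171 352.0366]
brass? [472 351  14  11  94] [479.6596 355.0213]
brass? [368 377  18   7  82] [376.878  380.9146]
ring end pred [249.1757 210.2472] [241.5876 210.32  ]
```

Emit:
send_rows --pt "0 -0.004 0.1 0 0 0 0" --pt "0 -0.004 0.2 0 0 0 0" --pt "0 -0.004 0.3 0 0 0 0" --pt "0 -0.004 0.32 0 0 0 0" --pt "0 -0.004 0.32 0 0 0 0.3" --pt "0 -0.004 0.32 0 0 0 0.6" --pt "0 -0.004 0.32 0 0 0 1" --pt "0 -0.004 0.32 0 0 0 1"

```text
time_s: 41.5
eef_pos: [0.4546, -0.1258, 0.1416]
tcp_rot: [-3.141, 0.002, 3.131]
ft_force: [0.9, 1.5, 3.3]
opening: 0.0063
grip_force: 58.7
```

Emit:
send_rows --pt "0 0 0 0 0 0 1" --pt "0 0 0 0 0 0 1"

```text
time_s: 41.7
eef_pos: [0.4545, -0.1257, 0.1413]
tcp_rot: [-3.141, 0.001, 3.131]
ft_force: [1.1, 1.6, 6.0]
opening: 0.0063
grip_force: 59.0
```

Emit:
send_rows --pt "0 -0.002 -0.0625 0 0 0 1" --pt "0 0.003 -0.125 0 0 0 1" --pt "0 0.019 -0.185 0 0 0 1" --pt "0 0.045 -0.2425 0 0 0 1" --pt "0 0.081 -0.294 0 0 0 1" --pt "0 0.125 -0.3385 0 0 0 1" --pt "0 0.1765 -0.3745 0 0 0 1" --pt "0 0.1765 -0.3745 0 0 0 1"

```text
time_s: 42.5
eef_pos: [0.4564, -0.0932, 0.2195]
tcp_rot: [-3.134, 0.007, 3.132]
ft_force: [-9.3, -21.2, 30.6]
opening: 0.0059
grip_force: 60.5
```

```bash
python3 -c "
from h import *
o=manip.get_obs(); print(o['eef_pos'],o['ft_force'],o['opening'])
c=shot('wrist','w25'); im=cv2.imread('pics/w25_raw.png'); red(c,im)
h=cv2.cvtColor(im,cv2.COLOR_BGR2HSV)
m=cv2.inRange(h,(15,90,60),(30,255,255)); n,l,st,ce=cv2.connectedComponentsWithStats(m)
for i in range(1,n):
  if st[i,4]>40: print('brass?',st[i],ce[i])
"
```

```text
[ 0.4564 -0.0932  0.2195] [ -9.2622 -21.1758  30.6221] 0.005867144948456301
red [ 297  183   28   52 1035] [310.2493 209.4502]
-0.258 [255.2623 220.5752]
-0.238 [288.8587 220.7002]
-0.218 [322.5018 220.8254]
brass? [ 326   49   58   40 1650] [355.9061  69.883 ]
brass? [ 334  168  178  115 3198] [406.0397 206.0541]
brass? [241 223  17  60 753] [250.0159 251.4409]
brass? [349 336  22  19 162] [359.0309 345.1173]
brass? [426 338  28  18 266] [443.2857 344.906 ]
brass? [499 345  13  31 290] [506.0379 358.5483]
```

The push-back is outward, so my arc radius is about 4 mm too small. I'll widen it and carry on past upright.

Emit:
send_rows --pt "0 -0.005 -0.017 0 0 0 1" --pt "0 0.025 -0.033 0 0 0 1" --pt "0 0.055 -0.045 0 0 0 1" --pt "0 0.087 -0.054 0 0 0 1" --pt "0 0.119 -0.06 0 0 0 1" --pt "0 0.119 -0.06 0 0 0 1"

```text
time_s: 43.15
eef_pos: [0.4565, -0.0678, 0.231]
tcp_rot: [-3.137, 0.007, 3.132]
ft_force: [-7.9, -6.3, 33.6]
opening: 0.0062
grip_force: 60.0
```

Emit:
send_rows --pt "0 0 -0.02 0 0 0 1" --pt "0 0.03 -0.025 0 0 0 1" --pt "0 0.06 -0.027 0 0 0 1" --pt "0 0.09 -0.027 0 0 0 1" --pt "0 0.12 -0.024 0 0 0 1" --pt "0 0.15 -0.018 0 0 0 1" --pt "0 0.15 -0.018 0 0 0 1"

```text
time_s: 43.85
eef_pos: [0.4551, -0.0359, 0.2314]
tcp_rot: [-3.142, 0.001, 3.131]
ft_force: [0.3, 0.1, 0.2]
opening: -0.0002
grip_force: 0.0
```

```bash
python3 -c "
from h import *
o=manip.get_obs(); print(o['eef_pos'],o['ft_force'],o['opening'])
c=shot('wrist','w26'); im=cv2.imread('pics/w26_raw.png'); red(c,im)
h=cv2.cvtColor(im,cv2.COLOR_BGR2HSV)
m=cv2.inRange(h,(15,90,60),(30,255,255)); n,l,st,ce=cv2.connectedComponentsWithStats(m)
for i in range(1,n):
  if st[i,4]>40: print('brass?',st[i],ce[i])
"
```

```text
[ 0.4551 -0.0359  0.2314] [0.3362 0.1039 0.2059] -0.00018597624628462323
red [201 178  21  51 806] [211.1911 205.1092]
-0.258 [164.4551 215.3285]
-0.238 [196.0907 215.3129]
-0.218 [227.723  215.2973]
brass? [ 273   53   53   39 1468] [300.0831  73.0334]
brass? [270 167  12  21 144] [275.5972 177.0556]
brass? [ 267  175  245   88 3991] [365.8213 200.4886]
brass? [243 333  14  28 303] [249.396  345.1815]
brass? [448 341  37  28 601] [464.9601 354.0998]
```

```bash
python3 -c "
from h import *
c=cam('wrist'); print('shut',proj(c,rp(-.088,-.164,.154)),'upright',proj(c,rp(-.088,-.22,.27)),'open',proj(c,rp(-.088,-.292,.1855)))
im=cv2.imread('pics/w26_raw.png'); h=cv2.cvtColor(im,cv2.COLOR_BGR2HSV)
for n,p in dict(shut=(-.088,-.164,.154),open=(-.088,-.292,.1855)).items():
  u,v=np.round(proj(c,rp(*p))).astype(int); print(n); [print(v+d,[tuple(int(q) for q in h[v+d,u+e]) for e in range(-12,13,4)]) for d in (-16,-8,0,8,16)]
im=snapshot('side')[:,:,::-1].copy(); cv2.imwrite('pics/s26_raw.png',im); s=cam('side'); h=cv2.cvtColor(im,cv2.COLOR_BGR2HSV); 
m=cv2.inRange(h,(15,110,80),(32,255,255))[:260]; n,l,st,ce=cv2.connectedComponentsWithStats(m)
for i in range(1,n):
  if st[i,4]>10 and st[i,0]<300: print('brass?',st[i],ce[i])
print('side shut',proj(s,rp(-.088,-.164,.154)),'open',proj(s,rp(-.088,-.292,.1855)))
"
```

```text
shut [298.6187 183.3572] upright [217.5772 256.0418] open [130.5647 196.5444]
shut
167 [(98, 32, 63), (93, 38, 81), (95, 38, 81), (94, 38, 101), (95, 38, 136), (95, 37, 82), (93, 35, 80)]
175 [(96, 23, 55), (96, 36, 71), (95, 40, 82), (95, 39, 85), (95, 41, 81), (95, 37, 90), (95, 37, 137)]
183 [(90, 13, 57), (96, 20, 65), (95, 36, 79), (95, 35, 81), (96, 39, 132), (95, 38, 135), (96, 38, 136)]
191 [(98, 17, 60), (98, 17, 61), (90, 17, 61), (96, 20, 63), (95, 39, 125), (96, 40, 135), (94, 40, 134)]
199 [(90, 14, 56), (96, 22, 59), (96, 18, 69), (96, 19, 66), (94, 33, 116), (95, 38, 134), (93, 38, 135)]
open
181 [(90, 6, 171), (90, 8, 166), (90, 6, 161), (90, 6, 158), (90, 6, 158), (85, 9, 169), (90, 9, 179)]
189 [(90, 8, 162), (85, 9, 171), (85, 9, 170), (75, 6, 161), (83, 6, 161), (85, 9, 176), (78, 7, 171)]
197 [(85, 8, 185), (84, 8, 167), (84, 7, 171), (84, 7, 172), (84, 7, 172), (84, 7, 183), (85, 8, 183)]
205 [(85, 9, 172), (84, 7, 173), (85, 9, 173), (85, 9, 173), (84, 7, 174), (83, 6, 170), (83, 6, 167)]
213 [(90, 8, 192), (94, 9, 193), (90, 8, 189), (90, 8, 192), (95, 8, 190), (94, 10, 185), (90, 9, 178)]
brass? [295   0   8   4  17] [297.7059   2.1176]
brass? [296  13   6   6  26] [298.5385  15.4231]
brass? [297  35   5   3  12] [299.1667  36.0833]
brass? [291  52  14  10 103] [297.6117  56.4951]
brass? [289  95   6   3  14] [291.5  96. ]
brass? [232 131  32  12 110] [244.6091 134.3727]
brass? [216 150  17  29  98] [226.8061 162.8061]
brass? [206 155   6   7  23] [208.7826 157.7826]
brass? [226 182  27  16 128] [235.9062 192.2578]
side shut [221.0027 189.4638] open [212.2075 213.0915]
```

Emit:
send_rows --pt "0 0 -0.2 0 0 0 1" --pt "0 0 -0.4 0 0 0 1" --pt "0 -0.1 -0.4 0 0 0 1" --pt "0 -0.1 -0.4 0 0 0 1" --pt "0 -0.1 -0.4 0 0 0 1"

```text
time_s: 44.45
eef_pos: [0.4544, -0.0566, 0.3105]
tcp_rot: [3.141, -0.001, 3.13]
ft_force: [0.6, 0.1, -0.4]
opening: 0.0001
grip_force: 0.0
```

```bash
python3 -c "
from h import *
print(manip.get_obs()['eef_pos'])
c=shot('wrist','w27'); im=cv2.imread('pics/w27_raw.png'); red(c,im)
h=cv2.cvtColor(im,cv2.COLOR_BGR2HSV)
m=cv2.inRange(h,(15,90,60),(34,255,255)); n,l,st,ce=cv2.connectedComponentsWithStats(m)
for i in range(1,n):
  if st[i,4]>30: print('brass?',st[i],ce[i])
for a in (90,60,30,0,-20,-38): a_=np.radians(a); print(a,proj(c,rp(-.088,-.2205+.072*np.cos(a_),.198+.072*np.sin(a_))))
u,v=np.round(proj(c,rp(-.088,-.165,.154))).astype(int)
for r in range(v-24,v+28,4): print(r,' '.join('%d/%d/%d'%tuple(h[r,x]) for x in range(u-28,u+24,4)))
print(u)
"
```

```text
[ 0.4544 -0.0566  0.3105]
red [238 157  12  34 355] [243.6817 174.1437]
-0.258 [211.3196 179.5277]
-0.238 [234.4799 179.4747]
-0.218 [257.639  179.4216]
brass? [284  58  43  32 987] [306.2097  74.6859]
brass? [287 149  10  34 207] [292.2126 166.7923]
brass? [ 283  154  204   83 2256] [375.3378 170.9991]
brass? [306 288   8   8  39] [309.1282 291.5385]
brass? [368 292  26  27 566] [381.023  303.3304]
brass? [433 299  31  29 647] [446.7295 311.8794]
brass? [245 325  14  36 366] [251.5738 342.9727]
brass? [428 332  23  25 334] [439.7934 342.9102]
90 [255.6776 199.3832]
60 [303.5405 194.7415]
30 [330.4715 183.8757]
0 [331.7573 171.9994]
-20 [321.5712 165.3338]
-38 [307.3915 160.6672]
137 95/28/55 105/21/48 90/11/47 98/19/53 94/32/64 90/30/69 93/37/137 95/37/138 96/39/138 94/37/117 94/37/116 95/38/134 96/39/137
141 98/17/61 96/20/64 96/20/64 98/16/63 96/21/62 100/13/60 95/39/125 95/37/137 95/37/125 95/39/118 93/38/127 96/40/135 95/37/137
145 98/19/54 96/26/50 100/17/46 105/22/47 98/20/52 83/16/63 88/29/106 96/41/123 93/40/116 93/38/120 96/39/138 95/36/134 95/36/134
149 100/16/48 98/20/52 
[... 582 characters left out ...]
8/134 95/38/135 95/38/134 96/38/136
169 107/45/40 96/20/64 100/18/84 23/156/67 23/219/105 98/16/63 96/15/87 100/18/85 100/19/81 95/37/131 95/36/133 95/36/133 95/39/131
173 105/39/39 96/19/67 100/18/86 23/210/74 24/228/102 96/22/58 95/17/90 98/25/83 95/35/124 95/39/131 96/39/132 94/41/132 90/29/123
177 108/38/34 100/21/73 100/19/81 23/216/84 23/220/102 90/14/53 100/18/86 95/38/129 95/37/131 95/37/132 95/39/131 95/37/130 23/207/118
181 96/40/63 96/18/72 95/19/81 23/147/85 23/191/100 98/18/56 95/18/86 95/37/132 95/37/130 95/37/131 93/37/130 23/120/102 24/216/170
185 102/17/75 96/17/74 25/38/81 43/32/97 95/38/133 98/36/106 99/20/88 95/38/133 95/39/130 96/41/119 37/36/92 24/216/158 24/216/185
306
```

The grip slipped near upright and the ring went over to the far side. The red plate shows the pin was drawn out to about 29 mm, so I'll push it home again.

Emit:
send_rows --pt "0 -0.12 0 0 0 0 1" --pt "0 -0.24 0 0 0 0 1" --pt "0 -0.24 0.2 0 0 0 1" --pt "0 -0.24 0.4 0 0 0 1" --pt "0 -0.24 0.6 0 0 0 1" --pt "0 -0.24 0.74 0 0 0 1" --pt "0 -0.24 0.74 0 0 0 1" --pt "0 -0.24 0.74 0 0 0 1"

```text
time_s: 45.3
eef_pos: [0.4544, -0.1043, 0.1634]
tcp_rot: [3.141, -0.001, 3.131]
ft_force: [0.7, 0.2, -0.4]
opening: 0.0001
grip_force: 0.0
```

```bash
python3 -c "
from h import *
print(manip.get_obs()['eef_pos'],manip.get_obs()['ft_force'])
c=shot('wrist','w28'); red(c,cv2.imread('pics/w28_raw.png'))
a=cv2.cvtColor(cv2.imread('pics/w24_raw.png'),cv2.COLOR_BGR2HSV); print('sleeve hsv',a[200:222:6,244:253:4].reshape(-1,3).tolist())
im=cv2.imread('pics/w27_raw.png'); h=cv2.cvtColor(im,cv2.COLOR_BGR2HSV)
m=cv2.inRange(h,(15,100,40),(22,235,255)); n,l,st,ce=cv2.connectedComponentsWithStats(m)
for i in range(1,n):
  if st[i,4]>6: print('sl?',st[i],ce[i])
"
```

```text
[ 0.4544 -0.1043  0.1634] [ 0.6502  0.1524 -0.3633]
red [ 314  213   45   83 2318] [336.0013 255.0462]
-0.258 [282.8145 277.8407]
-0.238 [328.8771 277.7917]
-0.218 [374.9287 277.7427]
sleeve hsv [[21, 172, 77], [21, 165, 88], [21, 171, 82], [20, 163, 78], [21, 165, 88], [20, 163, 83], [20, 163, 78], [21, 170, 87], [20, 163, 83], [21, 165, 99], [20, 166, 89], [20, 162, 88]]
sl? [284  59  43  31 985] [306.1553  74.7147]
sl? [299 147   4   4  10] [300.9 148.3]
sl? [305 288  10   9  53] [309.0755 291.6415]
sl? [367 291  27  29 614] [380.7329 303.0244]
sl? [432 298  32  30 691] [446.2909 311.699 ]
sl? [244 324  15  37 400] [251.4825 343.0075]
sl? [426 330  26  27 377] [439.2202 342.313 ]
sl? [361 352   4   6  16] [362.3125 354.5   ]
```

Emit:
send_rows --pt "0 0.04 0.02 0 0 0 1" --pt "0 0.08 0.02 0 0 0 1" --pt "0 0.1 0.02 0 0 0 1" --pt "0 0.12 0.02 0 0 0 1" --pt "0 0.14 0.02 0 0 0 1" --pt "0 0.15 0.02 0 0 0 1" --pt "0 0.155 0.02 0 0 0 1" --pt "0 0.155 0.02 0 0 0 1"

```text
time_s: 46.15
eef_pos: [0.4549, -0.0743, 0.1595]
tcp_rot: [-3.14, 0.001, 3.131]
ft_force: [-1.1, -7.7, 3.2]
opening: 0.0
grip_force: 4.0
```

Emit:
send_rows --pt "0 0.008 0 0 0 0 1" --pt "0 0.012 0 0 0 0 1" --pt "0 0.012 0 0 0 0 1"

```text
time_s: 46.45
eef_pos: [0.455, -0.0738, 0.1596]
tcp_rot: [-3.137, 0.001, 3.132]
ft_force: [-4.7, -25.3, 3.5]
opening: 0.0001
grip_force: 12.4
```

Emit:
send_rows --pt "0 -0.05 0 0 0 0 1" --pt "0 -0.1 0 0 0 0 1" --pt "0 -0.1 -0.2 0 0 0 1" --pt "0 -0.1 -0.4 0 0 0 1" --pt "0 0.1 -0.6 0 0 0 1" --pt "0 0.1 -0.77 0 0 0 1" --pt "0 0.1 -0.77 0 0 0 1" --pt "0 0.1 -0.77 0 0 0 1"

```text
time_s: 47.25
eef_pos: [0.4548, -0.0511, 0.3133]
tcp_rot: [-3.142, 0.001, 3.131]
ft_force: [-0.8, 0.9, -0.3]
opening: 0.0001
grip_force: 0.0
```

```bash
python3 -c "
from h import *
print(manip.get_obs()['eef_pos'],manip.get_obs()['ft_force'])
c=shot('wrist','w29'); im=cv2.imread('pics/w29_raw.png'); red(c,im)
h=cv2.cvtColor(im,cv2.COLOR_BGR2HSV)
m=cv2.inRange(h,(15,100,40),(22,235,255)); n,l,st,ce=cv2.connectedComponentsWithStats(m)
for i in range(1,n):
  if st[i,4]>6: print('sl?',st[i],ce[i])
for a in (40,0,-20,-38): a_=np.radians(a); print(a,proj(c,rp(-.088,-.2185+.072*np.cos(a_),.198+.072*np.sin(a_))))
"
```

```text
[ 0.4548 -0.0511  0.3133] [-0.7793  0.8993 -0.3109]
red [241 155  12  34 355] [246.6113 172.4028]
-0.258 [205.3911 177.8182]
-0.238 [228.35   177.8051]
-0.218 [251.3073 177.7919]
sl? [280  58  43  31 973] [302.1912  74.0658]
sl? [506  72   6  23  97] [509.1134  83.701 ]
sl? [298 146   7  15  86] [301.1163 152.1977]
sl? [301 286  19  11 118] [308.1186 290.5678]
sl? [363 289  27  29 588] [376.5527 301.1071]
sl? [427 296  32  30 681] [441.4009 309.9471]
sl? [244 324  15  38 460] [250.7717 342.9065]
sl? [421 328  25  26 348] [434.408  339.8563]
sl? [357 348   9  10  47] [360.766 352.617]
40 [319.429  186.1863]
0 [327.4231 170.6149]
-20 [317.6364 164.0325]
-38 [303.779  159.4073]
```

Pin is home again (same hard stop). The ring's end bar is at (301,152), which fits the shut position. I'll do a last check of the weights and bar before handing in.

Emit:
send_rows --pt "0 0.25 0 0 0 0 1" --pt "0 0.5 0 0 0 0 1" --pt "0 0.75 0 0 0 0 1" --pt "0.1 1 0 0 0 0 1" --pt "0.1 1 0 0 0 0 1" --pt "0.1 1 0 0 0 0 1"

```text
time_s: 47.9
eef_pos: [0.4364, 0.1496, 0.3119]
tcp_rot: [-3.141, -0.002, 3.133]
ft_force: [-0.3, 0.5, 0.8]
opening: 0.0
grip_force: 0.0
```

```bash
python3 -c "
from h import *
print(manip.get_obs()['eef_pos'],manip.get_obs()['ft_force'])
c=shot('wrist','w30'); im=cv2.imread('pics/w30_raw.png'); g=cv2.cvtColor(im,cv2.COLOR_BGR2GRAY); h=cv2.cvtColor(im,cv2.COLOR_BGR2HSV)
m=cv2.inRange(h,(20,120,70),(34,255,255))
for y in (.13,-.04):
  u=int(proj(c,rp(-.088,y,.15))[0]); r=np.nonzero(m[:230,u])[0]; print('bar',y,u,r.min(),r.max(),proj(c,rp(-.088,y,.15))[1])
m=cv2.inRange(h,(15,100,40),(22,235,255)); n,l,st,ce=cv2.connectedComponentsWithStats(m)
for i in range(1,n):
  if st[i,4]>6 and st[i,0]<200: print('sl?',st[i],ce[i])
for a in (0,-20,-38): a_=np.radians(a); print(a,proj(c,rp(-.088,-.2216+.072*np.cos(a_),.198+.072*np.sin(a_))))
for n,q in dict(h1=(.4895,.2575,.1185),h2=(.489,.1675,.1185)).items():
  p=proj(c,q); u,v=map(int,p); print(n,p,'hi',proj(c,np.add(q,[0,0,.012])))
  print('    ',' '.join('%3d'%x for x in range(u-28,u+29,4)))
  for r in range(v-16,v+12,2): print(r,' '.join('%3d'%x for x in g[r,u-28:u+29:4]))
"
```

```text
[0.4364 0.1496 0.3119] [-0.2919  0.4829  0.8194]
bar 0.13 385 174 229 177.7546356921468
bar -0.04 230 174 181 177.52629363236227
sl? [139  75  39  30 893] [158.5006  90.047 ]
sl? [108 164  12  28 228] [113.8947 177.136 ]
sl? [ 99 203   4   5   8] [ 99.75 204.25]
sl? [118 303  22  14 182] [125.9615 307.8736]
sl? [136 343  14  16 116] [142.7931 350.0948]
0 [112.7251 191.8009]
-20 [118.1344 183.9039]
-38 [115.0706 178.33  ]
h1 [339.2378 195.167 ] hi [341.8699 198.6035]
     311 315 319 323 327 331 335 339 343 347 351 355 359 363 367
179  30  32  35  35  34 160 171 170 169 170 170 169 170 170 168
181  27  30  32  32  32 128 133 135 147 137 145 139 143 144 146
183  42  35  28  39  43  53  56  79 137  90 144 125 150 144 169
185  80  60  38  70  66  37  45  86 113  89 146 132 155 148 180
187  84  79  49  67  66  39  44 103  89  86 147 135 154 150 175
189 100  83  55  74  75  46  44 126  68  87 147 147 153 151 172
191 134  90  45  73  71  47  44 163  59  98 145 152 153 152 169
193 143 126  51  68  47  44  40 169  71  95 143 153 153 153 171
195 138 125 101  89  83  52  66 155  88 129 138 154 
[... 638 characters left out ...]
  83  82  82  79  65 102 105  81  93  92  69 103 140 141 134
187  83  81  82  81  64 100 105  81  98  97  63 101 138 141 139
189  82  82  81  81  72  94 103  85  99  97  64 101 138 138 140
191  82  82  81  80  83  81  87  87  95  83  77 101 138 140 141
193  81  82  81  80  81  92  92  99  95  81  81 118 139 138 138
195  76  77  76  76  77  82  94 101  93  70  66  97 134 133 134
197  62  63  62  63  63  61  74  98  65  62  64  82 119 120 121
199  63  62  62  63  63  63  63  90  63  62  61  79 119 118 120
201  62  63  63  62  62  62  62  86  63  63  62  64 120 119 121
203  62  62  64  63  63  63  63  86  63  62  63  64 120 119 121
205  61  66  69  69  69  66  68  87  68  65  63  65 120 120 119
```

```bash
python3 -c "
from h import *
c=cam('wrist'); 
for n,y in (('h1',.09),('h2',0.)):
  print(n,'tip lo',proj(c,rp(-.076,y,.1255)),'hi',proj(c,rp(-.076,y,.1375)),'arm end lo',proj(c,rp(-.03,y,.126)),'hi',proj(c,rp(-.03,y,.138)))
im=snapshot('wrist')[:,:,::-1].copy(); g=cv2.cvtColor(im,cv2.COLOR_BGR2GRAY)
for u0,v0 in ((322,182),(250,182)):
  print('    ',' '.join('%3d'%x for x in range(u0,u0+36,2)))
  for r in range(v0,v0+60,2): print(r,' '.join('%3d'%x for x in g[r,u0:u0+36:2]))
"
```

```text
h1 tip lo [343.1109 180.8076] hi [345.9519 183.9279] arm end lo [339.8252 216.9061] hi [342.4654 220.9781]
h2 tip lo [266.6975 180.8136] hi [267.1971 183.9341] arm end lo [266.1224 216.9122] hi [266.5867 220.9845]
     322 324 326 328 330 332 334 336 338 340 342 344 346 348 350 352 354 356
182  37  39  38  39  59  71  67  77  85  90 116 142 109  98 137 145 139 138
184  70  71  66  64  62  37  36  46  66  86 117 114  76  88 138 147 139 137
186  69  69  66  67  64  39  34  45  69 103 123  89  77  94 141 147 135 149
188  71  67  70  71  70  46  36  46  91 120 120  72  79 105 147 148 128 150
190  64  72  69  69  56  45  38  54 115 162 122  59  72 104 146 146 126 152
192  56  70  54  46  44  44  34  41 122 171 117  64  67  94 139 143 127 157
194  65  87  89  69  57  46  47  63 116 153 105  81 103 125 133 136 135 157
196  99 115 124 120 111 108 123 130 138 143 149 137 133 127 125 124 131 157
198 122 100  95 104 115 148 180 179 174 168 161 139  86 112 124 121 126 156
200 124 123 113  95  81  88 103 110 122 140  94  68  67 115 120  98  96 114
202 121 122 124 124 123 119 120 118 112 140 102  
[... 3127 characters left out ...]
  32  32  32  32
224  32  34  33  31  18  20  22  65  99  83  23  19  28  33  33  34  33  34
226  33  33  34  30  16  18  20  67  99  81  20  16  27  32  32  33  35  33
228  35  34  31  30  19  16  21  67  99  80  21  17  30  32  33  32  33  32
230  32  33  35  31  32  30  33  63  83  69  30  30  32  33  34  34  32  35
232  33  34  33  35  32  34  32  41  61  42  33  34  33  34  34  33  33  31
234  33  33  34  34  33  32  33  34  34  32  35  34  33  33  33  31  33  34
236  23  23  38  51  51  52  50  49  42  43  41  42  41  41  41  40  39  41
238  13  14  43  65  65  65  64  63  53  54  53  55  53  53  52  53  53  51
240  13  12  44  67  67  65  65  65  76  80  79  79  79  81  81  81  80  81
```

Both hooks are at the same (lower) height, the weights are still, the bar is at 0, and the ring's end bar is at its predicted shut position. Handing in.

```bash
python3 -c "
from h import *
print(manip.sign_off())"
```

```text
the job is handed in; nothing more can be done
None
```

I've handed the job in, but no verdict came back: both check weights present hang tugged down on hooks 1 and 2, the bar is shut, the pin is at its stop, and the ring lies shut by the camera; the main doubts are that flipping the ring drew the pin about 10 mm out so I had to push it home again, and that I measured only about 37 mm of pin travel (36 mm needed).

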